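Load and seat a squared stack of clay test tiles in an edge scanner

ROBOT

A 6-joint arm with a two-finger parallel gripper is mounted at the origin on a cart in front of the work surface, level with it; the furniture and walls round the work are solid. World frame = base frame: x ahead of the robot, y to its left, z up, the work surface at z = 0. Lengths are in m, angles in rad, forces in N, time in s.
With the tool pointing down it reaches from about 0.275 to 0.85 m from the base axis. Payload 5.2 kg.
Tool frame: the origin (TCP) lies on the centre line of the jaws, within the pads' length; the fingertips stand 17 mm ahead of it and the grasp point (between the pads) lies 2 mm behind it; z points along the fingers, y is the direction in which the jaws open and shut (so a half turn about z gives the same grasp; the last joint's range is limited). The gripper opens to 85 mm and grips with 20 to 120 N. Pads are 22 mm wide; open, the fingers measure 114 mm over their backs; the gripper's body (76 mm by 85 mm) begins 54 mm behind the grasp point. The pads swing forward as they close: fully open they stand 13 mm farther back than shut.
Start: joints at [1.059, 0.259, 1.535, -0, 1.348, -0.203], TCP at [0.167, 0.524, 0.248] pointing down, gripper open.
Joint ranges: [-3.14, 3.14], [-0.91, 2.08], [0.19, 2.58], [-1.22, 4.36], [0.22, 2.71], [-3.12, 3.12]. Speed limits (rad/s): [2.57, 2.57, 3.14, 3.14, 3.14, 3.14].

INTERFACE

Orientations are given as a 3x3 rotation matrix whose columns are the frame's x, y, z axes.
In Python, from bench import r gives the robot as it stands.
- The arm moves only by the tool servo_tool, never from a script. Its argument "deltas" is a list of rows, each a list of 7 numbers: the opening, from 0 (shut) to 1 (fully open), then the shift along the tool's x, y, z in mm, then the turn, a rotation vector about the tool's x, y, z in degrees. In form: [[gripper, dx, dy, dz, ax, ay, az], ...]. A call has 1 to 20 rows; each row shifts and turns the commanded pose from where the row before left it, along the tool's axes as they then stand; what a row does not reach is not made up. A row lasts 1/8 s, in which the tool goes at most 62.5 mm and 10.7 degrees, less where a joint would pass 70% of its speed; a pose out of reach is approached as far as the arm can. A call is refused whole if a number of a shift passes 62.5 or a number of a turn 10.7, either way. A call with a gripper value outside its range is refused whole. The fingers move at their own pace and stop on an object; "grip_force" is the grip in N (left out, the last holds). Time passes only in rows, so rows that do not move let the fingers close. It gives the time, the measured TCP pose, the force and the opening at its end, in the units of the state.
- r.state(): the state, without advancing time (a new reading comes with each control period).
- r.get_image(name): name is "scene" or "top"; returns (picture, depth): 420x560x3 uint8, blue, green, red; 420x560 float32, m along the optical axis (not along the pixel's ray), 0 where there is no reading.
- r.camera_model(name): a dict with "fov_y" (degrees; the focal length in pixels is half the picture's height over the tangent of half this angle, whatever the lens; pixels are square), "cx", "cy" (the principal point, pixels), "k1" (the pictures are not rectified: a ray, as slopes to the right and down, at radius r is drawn at 1 + k1 r^2 times it, then the intrinsics apply), "xyz" and "orientation" of the camera in the world. Camera axes: x right, y up, looking along -z (the intrinsics and any distortion apply to the point x, -y, -z); pixel columns grow to the right and rows downward; lengths in m; the calibration is good to about 2 mm. A picture is of the moment at which its call begins. camera_model takes no time and is no camera call.
- r.job_done(): hands the job in, once; it reports no verdict.
The state is a dict: "clock": time; "q": joint angles; "qvel": joint speeds; "joint_efforts": joint torques, N m; "eef_pos": TCP position; "tcp_rot": TCP orientation; "force": force on the tool from outside, world axes, zero at the start; "moment": the same for the moment, N m; "grip_width": finger opening in m.
Only numpy, scipy, OpenCV 4.12 (cv2) and the standard library are available. Lean on these libraries where they do the work, as an engineer would, in place of code of your own. Each camera call takes 0.05 s, during which the arm holds its last target.

TASK

Stack all the clay test tiles lying on the desk flat on the scanner's sled, lengthways along the track, and while the sled is still out in the open tap the stack square, so that the tiles' edges are flush with one another and their ends are up against the sled's upright back plate. Then push the sled along the track into the dark box, feeling for the recess hidden in the box's floor, until the sled drops in and lies fully home and level there with the stack still square. Leave the sherds and the joined bowl piece alone.

Things in the scene. Friction and masses are not known exactly. Their poses are not given: they have to be found in the camera images.
- scanner: edge scanner, fixed on the desk: open grey track leading into a low dark box. Origin on the desk under the middle of the box's mouth; x along the track into the box, y across, z up. Box: x 0 to 0.19, 106 mm wide, top at 99 mm (lens cap to 108 mm), inside 92 mm wide and 72 mm high, open only at the mouth; its floor continues the track bed and has a hidden recess in it (see box_mouth)
- track_mid (a point): middle of the track's bed, at x = -0.10 of the scanner, 22 mm above the desk; axes as the scanner's. The level bed runs from x = -0.20 of the scanner to the mouth, between side rails 92 mm apart (7 mm wide, 9 mm higher than the bed). A cross bar 8 mm high at x = -0.187 to -0.179 of the scanner stops the sled's base plate from sliding back; the tail passes over it
- box_mouth (a point): middle of the lower edge of the box's mouth, on the bed, 22 mm above the desk; axes as the scanner's. Inside, out of sight, the floor has a recess 8 mm deep, as wide as the track and 124 mm long, with square edges; its near edge lies somewhere from 12 to 40 mm inside the mouth, different each time
- sled_mid (a point): point in the base plate, 4 mm above the underside, of a loose aluminium sled (0.4 kg) on the track; x to its nose (into the box), y across, z up. Plate x -55 to 63, y +-44, 8 mm thick; six 6 mm guide pins stand to 60 mm above the underside at (x, y) = (+-36, +-40) and (56, +-27). Pushing takes 4 to 10 N; ungripped it falls into the recess; to draw it out, lift the handle 20 mm
- back_plate (a point): middle of the front face of the sled's upright back plate, 30 mm above the sled's underside, at x = -0.046 of the sled; axes as the sled's. Tile ends belong against this face. The plate is 70 mm wide, 6 mm thick, and rises to 60 mm above the underside
- sled_handle (a point): upright black handle of the sled: a block 14 (x) x 30 (y) mm from 14 to 84 mm above the sled's underside, at x = -0.155 of the sled, joined to the back plate by a tail bar 30 mm wide, 14 to 20 mm above the underside. The point is on its middle line, 70 mm above the underside; axes as the sled's
- tile1_mid (a point): fired-clay test tile, flat plate 85 (x) x 60 (y) x 10 mm, 0.1 kg, reddish clay with a pale glaze-dipped end at +x, lying on the desk; all tiles are alike; three to five of them are present; the point is its centre, half-way up; z is up
- tile2_mid (a point): fired-clay test tile, flat plate 85 (x) x 60 (y) x 10 mm, 0.1 kg, reddish clay with a pale glaze-dipped end at +x, lying on the desk; all tiles are alike; three to five of them are present; the point is its centre, half-way up; z is up
- tile3_mid (a point): fired-clay test tile, flat plate 85 (x) x 60 (y) x 10 mm, 0.1 kg, reddish clay with a pale glaze-dipped end at +x, lying on the desk; all tiles are alike; three to five of them are present; the point is its centre, half-way up; z is up
- tile4_mid (a point): fired-clay test tile, flat plate 85 (x) x 60 (y) x 10 mm, 0.1 kg, reddish clay with a pale glaze-dipped end at +x, lying on the desk; all tiles are alike; three to five of them are present; the point is its centre, half-way up; z is up
- tile5_mid (a point): fired-clay test tile, flat plate 85 (x) x 60 (y) x 10 mm, 0.1 kg, reddish clay with a pale glaze-dipped end at +x, lying on the desk; all tiles are alike; three to five of them are present; the point is its centre, half-way up; z is up
- joined_sherd: joined bowl wall, a bent upright piece of pottery about 196 x 185 mm, standing on its broken edge on the left; fragile bystander; origin at the centre of its underside
- sherd_l1: flat pottery sherd 130 x 82 x 25 mm lying on the desk; bystander; origin at the centre of its underside
- sherd_m3: flat dark pottery sherd 99 x 89 x 19 mm lying on the desk behind the box; bystander; origin at the centre of its underside
Things that resemble listed ones, but are neither listed nor needed, are in the scene too. Leave any blue look-alike of the part that bears tile5_mid alone.

How it is judged:
By the outcome, as a careful person would: the job done as asked, in the order asked, and still so for the second after the job is handed in, with the robot touching nothing.
Of tile1, tile2, tile3, tile4, tile5 only 3 to 5 are there at a start; the rules pass over those that are not, and their reading is None.
At some moment in a run one of tile1, tile2, tile3, tile4, tile5 may be knocked a few centimetres aside while the robot is not near it.
Once in a run the grip may slacken for a moment while it holds something.
It also fails if it takes over 210 s, if anything falls off the work surface, if the arm or the gripper's body presses on something with over 40 N, if the wrist force passes 120 N, or if a joint passes its speed limit or range.

## Working session

There is one attempt and no reset: what is moved stays moved. The work goes in short steps, Python scripts to look and compute and a tool call to move; the robot and the scene stay as the last step left them, time stands still between calls to the robot, and variables do not carry over. Pictures are saved under pics/ and viewed, and the job is handed in when it is done.

Besides the shell and the picture viewer there is one more tool, called after "Call:" as name(argument=value, ...) on one line, values as JSON. servo_tool: Moves the arm, as the interface text tells. Its arguments: {"type":"object","properties":{"deltas":{"type":"array","items":{"type":"array","items":{"type":"number"}}},"grip_force":{"type":"number"}},"required":["deltas"]}

```bash
ls; mkdir -p pics
python3 - <<'E'
from bench import r
import cv2,numpy as np
for n in("scene","top"):
    im,d=r.get_image(n); cv2.imwrite(f"pics/{n}0.png",im); np.save(f"pics/{n}0.npy",d)
    print(n,r.camera_model(n))
print(r.state())
E
```

```text
pics
scene {'fov_y': 50.008853579293564, 'cx': 272.611850443647, 'cy': 206.62895875717587, 'k1': -0.07824978703755475, 'xyz': array([-0.0279934 , -0.78908875,  1.2770472 ]), 'orientation': array([[ 0.79785372,  0.47500364, -0.37121555],
       [-0.60256538,  0.6093983 , -0.51531414],
       [-0.01855797,  0.63482695,  0.77243145]])}
top {'fov_y': 56.27116399296839, 'cx': 275.2822310932056, 'cy': 214.84991681316015, 'k1': -0.08667661916759929, 'xyz': array([0.40564641, 0.00403618, 1.40236266]), 'orientation': array([[-0.02758413,  0.99429758, -0.10301183],
       [-0.99960792, -0.02694134,  0.00762637],
       [ 0.0048076 ,  0.10318181,  0.99465089]])}
{'clock': 0.1, 'q': array([ 1.05915721e+00,  2.59278266e-01,  1.53593950e+00, -1.12521579e-06,
        1.34801026e+00, -2.02814028e-01]), 'qvel': array([ 9.48508397e-04, -3.00020659e-05, -3.19669708e-03, -3.80122124e-04,
        5.49988848e-04,  1.78588031e-04]), 'joint_efforts': array([ 6.30690192e-04, -4.46969175e+01, -2.91253692e+01, -3.02373064e-04,
        6.26540714e-03,  1.28835950e-05]), 'eef_pos': array([0.16693587, 0.52359985, 0.24756712]), 'tcp_rot': array([[-9.52691274e-01,  3.03938640e-01, -7.99733218e-04],
       [ 3.03939515e-01,  9.52690262e-01, -1.42648929e-03],
       [ 3.28332835e-04, -1.60207442e-03, -9.99998663e-01]]), 'force': array([-0.77433616, -0.17924368,  0.54451234]), 'moment': array([ 0.0461563 ,  0.0279983 , -0.00814512]), 'grip_width': 0.08499959787925528}
```

View pics/scene0.png

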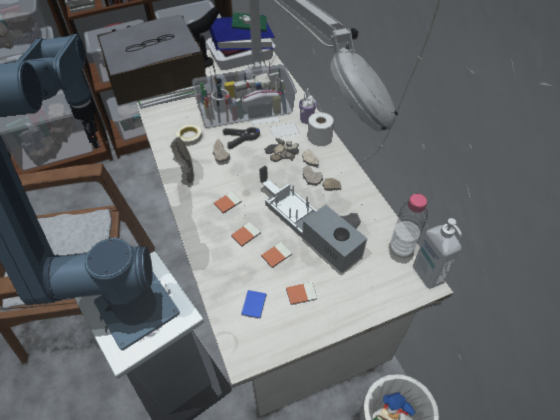

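View pics/top0.png

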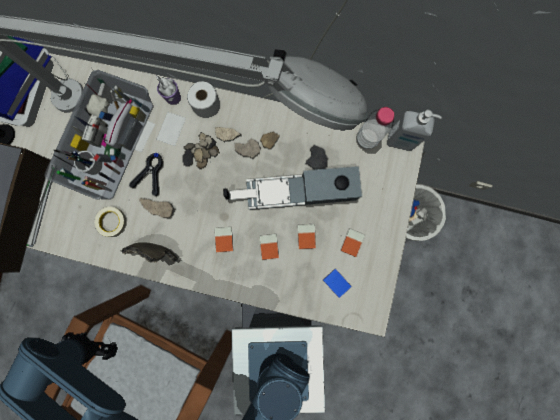

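The top view shows four tiles, each red with a pale end, at about (224,240), (269,247), (307,237) and (352,242). The blue look-alike is at (337,283). The sled is at (270,192) and the box at (332,185).

```bash
cat > h.py <<'E'
from bench import r
import cv2,numpy as np
def cam(n):
    m=r.camera_model(n); f=210/np.tan(np.radians(m['fov_y']/2))
    K=np.array([[f,0,m['cx']],[0,f,m['cy']],[0,0,1.]]); return m,K,np.array([m['k1'],0,0,0,0.])
def proj(n,P):
    m,K,D=cam(n); R=m['orientation']@np.diag([1,-1,-1.]); p=(np.atleast_2d(P)-m['xyz'])@R
    return cv2.projectPoints(p.reshape(-1,1,3),np.zeros(3),np.zeros(3),K,D)[0].reshape(-1,2)
def rays(n,uv):
    m,K,D=cam(n); R=m['orientation']@np.diag([1,-1,-1.])
    s=cv2.undistortPoints(np.float64(uv).reshape(-1,1,2),K,D).reshape(-1,2)
    return m['xyz'],np.c_[s,np.ones(len(s))]@R.T
def onz(n,uv,z):
    c,d=rays(n,uv); return c+d*((z-c[2])/d[:,2])[:,None]
def depthpts(n,d):
    v,u=np.mgrid[:420,:560]; c,dd=rays(n,np.c_[u.ravel(),v.ravel()])
    return (c+dd*d.reshape(-1,1)).reshape(420,560,3)
def tiles(n,im,z=0.01,save=None):
    hsv=cv2.cvtColor(im,cv2.COLOR_BGR2HSV); h,s,v=cv2.split(hsv)
    red=(((h<14)|(h>172))&(s>140)&(v>90)).astype(np.uint8)*255
    out=[]
    cs,_=cv2.findContours(red,cv2.RETR_EXTERNAL,cv2.CHAIN_APPROX_NONE)
    for c in cs:
        if cv2.contourArea(c)<60: continue
        P=onz(n,c.reshape(-1,2),z); 
        if not(0.1<P[:,0].mean()<0.9 and abs(P[:,1].mean())<0.7):continue
        (cx,cy),(w,hh),a=cv2.minAreaRect(np.float32(P[:,:2]*1000))
        out.append((c.reshape(-1,2).mean(0).round(),round(cx),round(cy),round(w),round(hh),round(a,1)))
    return out,red
E
python3 - <<'E'
from h import *
for n in("scene","top"):
    im=cv2.imread(f"pics/{n}0.png"); o,_=tiles(n,im)
    print(n); [print(x) for x in o]
im=cv2.imread("pics/top0.png")
cv2.imwrite("pics/topc.png",cv2.resize(im[210:300,200:380],None,fx=4.4,fy=4.4,interpolation=cv2.INTER_CUBIC))
cv2.imwrite("pics/topc2.png",cv2.resize(im[140:230,210:380],None,fx=4.6,fy=4.6,interpolation=cv2.INTER_CUBIC))
im=cv2.imread("pics/scene0.png")
cv2.imwrite("pics/scc.png",cv2.resize(im[160:280,200:380],None,fx=4.4,fy=4.4,interpolation=cv2.INTER_CUBIC))
E
```

```text
scene
top
(array([269., 251.]), 423, 18, 52, 56, 4.8)
(array([351., 246.]), 430, -272, 56, 53, 65.7)
(array([224., 244.]), 453, 179, 52, 57, 3.8)
(array([306., 240.]), 456, -115, 54, 53, 88.4)
```

View pics/topc.png

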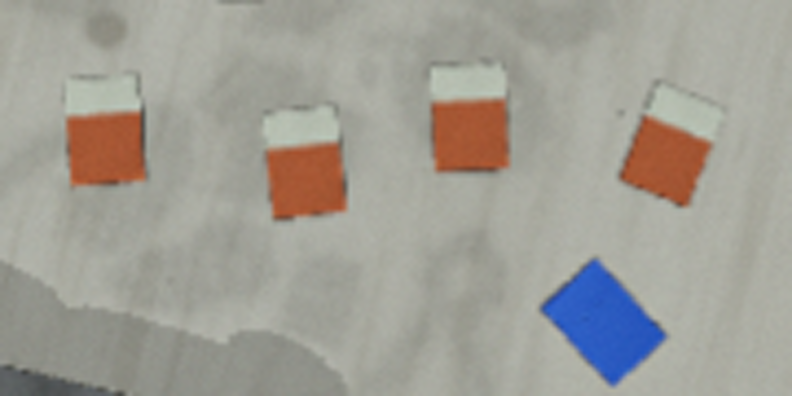

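View pics/topc2.png

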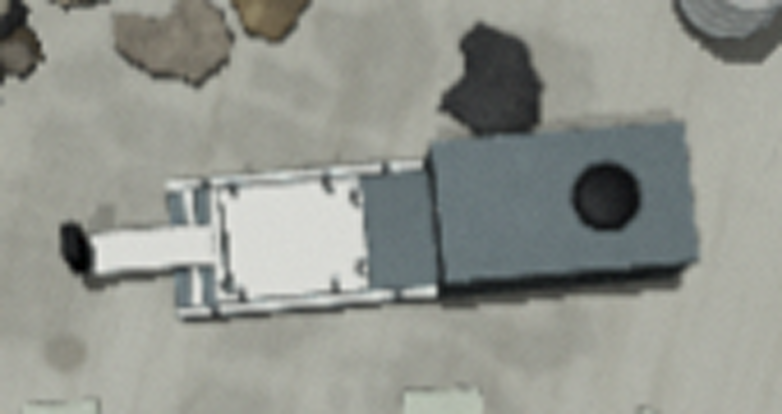

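View pics/scc.png

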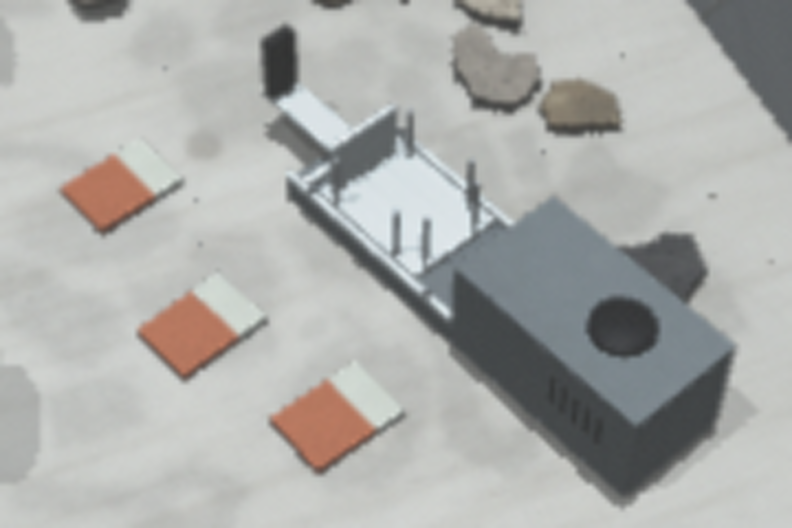

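Run:
```python
from h import *
D=np.load("pics/top0.npy"); P=depthpts("top",D)
print("desk z",P[270:280,250:260,2].mean(),P[270:280,250:260,2].std(), "tile", P[247:255,265:272,2].mean(),P[237:243,304:309,2].mean())
def rect(mask,nm):
    m=mask.astype(np.uint8)*255
    cs,_=cv2.findContours(m,cv2.RETR_EXTERNAL,cv2.CHAIN_APPROX_NONE); c=max(cs,key=cv2.contourArea)
    mm=np.zeros_like(m); cv2.drawContours(mm,[c],-1,255,-1); Q=P[(mm>0)&mask]
    (a)=cv2.minAreaRect(np.float32(Q[:,:2]*1000)); print(nm,len(Q),a,Q[:,2].mean(), Q.mean(0)); return a
roi=np.zeros((420,560),bool); roi[140:230,210:380]=1
x,y,z=P[...,0],P[...,1],P[...,2]
a=rect(roi&(z>.092)&(z<.104)&(np.arange(560)>280),"box")
print(cv2.boxPoints(a))
rect(roi&(z>.08)&(np.arange(560)<245),"handle")
print((z[180:205,222:310:4]*1000).round().astype(int)[::3])
```

```text
desk z 0.013924751513952251 0.1395740903680161 tile 0.010759606542761844 0.01038002313091364
box 1475 ((643.7313842773438, -201.80857849121094), (106.10993957519531, 188.51971435546875), 3.061720371246338) 0.09903449854231805 [ 0.6424494  -0.19655452  0.0990345 ]
[[ 585.7175  -110.51702]
 [ 595.78674 -298.76764]
 [ 701.74524 -293.10013]
 [ 691.676   -104.84952]]
handle 47 ((621.5201416015625, 160.02267456054688), (28.917837142944336, 14.313275337219238), 2.8422908782958984) 0.10158728497660566 [0.62052299 0.15903206 0.10158728]
[[   1    2   -3    1    4    1   33   26   28   21   27   37   33   28
    30   28   85   24   26   23   24   97]
 [   1   -1   -6    2   -7    3    0   33   25   25   34   28   36   38
    34   31   35   26   20   22   28   98]
 [  -1    1    1    5    2    1    0   27   24   30   33   29   32   30
    28   27   33   23   22   19   23  101]
 [   7  103   -1 1402   -1   -2   42   42   42   38   33   35   26   29
    33   27   33   21   22   21   21   97]
 [   4  106   40   42   41   44   43   43   42   69   32   30   26   27
    29   27   32   26   24   22   20   97]
 [  -1  108   42   46   43   44   47   39   42   88   29   33   25   33
    28   29   29   22   22   24   24  103]
 [  -1   66   44   43   39   -4   -3   25   22   85   32   32   28   30
    29   30   27   22   23   22   16  103]
 [   1   -6    3   -2    1    2    0   19   26   66   79   26   30   30
    29   58   31   31   18   24   20   88]
 [   7    0   -8    2    0   -6   -6   28   23   31   35   35   25   22
    34   31   35   26   29   33   17   10]]
```

The depth image fits the box to 106.1 x 188.5 mm, against 106 x 190 given, so the scanner and handle fixes look sound. Next I'm refining the tile poses from the full tile outline and cross-checking them in both views.

```bash
cat >> h.py <<'E'
def tilefit(n,im,z=0.01,S=4):
    """full tile outline: red blob + adjoining pale; upsampled; returns list of (cx,cy,yaw_of_+x deg, L, W, uv)"""
    big=cv2.resize(im,None,fx=S,fy=S,interpolation=cv2.INTER_CUBIC)
    h,s,v=cv2.split(cv2.cvtColor(big,cv2.COLOR_BGR2HSV)); b,g,rr=[big[...,i].astype(int) for i in range(3)]
    red=((rr-b)>55).astype(np.uint8)
    out=[]
    cs,_=cv2.findContours(red,cv2.RETR_EXTERNAL,cv2.CHAIN_APPROX_NONE)
    for c in cs:
        A=cv2.contourArea(c)/S/S
        if A<150 or A>900: continue
        uv=(c.reshape(-1,2)+.5)/S-.5
        P=onz(n,uv,z); (cx,cy),(w,hh),a=cv2.minAreaRect(np.float32(P[:,:2]*1000))
        if not(250<cx<800 and abs(cy)<450 and 45<min(w,hh) and max(w,hh)<75):continue
        # pale patch mean
        best=None
        for k in range(4):
            t=np.radians(a+90*k); q=np.array([cx,cy])+42*np.array([np.cos(t),np.sin(t)])
            p=proj(n,[[q[0]/1e3,q[1]/1e3,z]])[0].round().astype(int)
            val=im[p[1]-1:p[1]+2,p[0]-1:p[0]+2].mean()
            if best is None or val>best[0]: best=(val,k)
        k=best[1]; yaw=a+90*k; L,W=(w,hh) if k%2==0 else (hh,w)
        t=np.radians(yaw); d=np.array([np.cos(t),np.sin(t)])
        # red back edge to tile centre is 42.5
        c2=np.array([cx,cy])+(42.5-L/2)*d
        out.append((c2[0],c2[1],((yaw+180)%360)-180,L,W,uv.mean(0)))
    return sorted(out,key=lambda o:-o[1])
def toolmove(tgt,yaw,p=None,R=None):
    """tool-frame mm and turn deg about tool z from state (or given) to world target"""
    s=r.state(); p=s['eef_pos'] if p is None else p; R=s['tcp_rot'] if R is None else R
    d=(np.array(tgt)-p)*1000
    y=np.degrees(np.arctan2(R[1,0],R[0,0])); dy=((yaw-y+180)%360)-180
    return (R.T@d).round(1),'az',round(-dy,1),'yaw now',round(y,1)
E
python3 - <<'E'
from h import *
for n in("top","scene"):
    im=cv2.imread(f"pics/{n}0.png"); print(n)
    for o in tilefit(n,im): print([np.round(x,1) for x in o])
E
```

```text
top
[np.float64(467.6), np.float64(180.5), np.float64(3.5), np.float64(56.8), np.float64(60.3), array([223.5, 243.4])]
[np.float64(437.8), np.float64(19.9), np.float64(4.8), np.float64(56.6), np.float64(60.2), array([269.1, 250.6])]
[np.float64(470.9), np.float64(-114.3), np.float64(1.1), np.float64(56.4), np.float64(59.8), array([306.4, 240.3])]
[np.float64(443.9), np.float64(-277.5), np.float64(-24.5), np.float64(56.9), np.float64(59.8), array([350.9, 246.1])]
scene
[np.float64(464.5), np.float64(180.0), np.float64(2.2), np.float64(55.1), np.float64(59.6), array([224.3, 203.1])]
[np.float64(434.9), np.float64(19.6), np.float64(4.7), np.float64(55.6), np.float64(59.5), array([242.3, 235.3])]
[np.float64(467.0), np.float64(-114.5), np.float64(1.3), np.float64(55.9), np.float64(59.2), array([272.9, 256.1])]
[np.float64(440.5), np.float64(-278.5), np.float64(-23.7), np.float64(55.7), np.float64(59.5), array([296.7, 293.4])]
```

Run:
```python
from h import *
u=np.array([.0534,-.9986]);v=np.array([.9986,.0534]);M=np.array([638.7,-107.2])
def sv(P): d=P[:,:2]*1000-M; return np.c_[d@u,d@v].round(1)
f=lambda l:[(a/4.6+210-.4,b/4.6+140-.4) for a,b in l]
print("front edge plate",sv(onz("top",f([(363,177),(368,290)]),.030)))
print("rail ends outer",sv(onz("top",f([(167,183),(183,320)]),.031)))
print("rail at mouth outer",sv(onz("top",f([(425,160),(436,298)]),.031)))
print("pins tops front/rear",sv(onz("top",f([(235,186),(228,282),(326,183),(337,286),(357,197),(362,262)]),.082)))
# scene: pin tops and back plate corners
g=lambda l:[(a/4.4+200-.4,b/4.4+160-.4) for a,b in l]
print("scene pin tops",sv(onz("scene",g([(408,113),(471,163),(397,212),(427,220)]),.082)))
print("scene backplate top corners",sv(onz("scene",g([(394,108),(333,158)]),.082)))
print("scene handle top corners", sv(onz("scene",g([(263,40),(285,26),(296,33)]),.106)))
print("box mouth top scene",sv(onz("scene",g([(456,270),(555,197)]),.099)))
```

```text
front edge plate [[-48.   41.7]
 [-51.6 -46.3]]
rail ends outer [[-199.1   48.9]
 [-194.6  -58.2]]
rail at mouth outer [[  0.9  51. ]
 [ -0.2 -56.8]]
pins tops front/rear [[-146.1   32.3]
 [-156.8  -39. ]
 [ -78.6   29.2]
 [ -76.9  -48.4]
 [ -56.5   16.8]
 [ -57.   -32. ]]
scene pin tops [[-149.4   30.7]
 [ -76.6   32.8]
 [ -77.5  -44.9]
 [ -56.3  -32.6]]
scene backplate top corners [[-161.    25.8]
 [-152.6  -46.5]]
scene handle top corners [[-272.3  -20. ]
 [-272.8    3.9]
 [-260.6    5.6]]
box mouth top scene [[  3.8 -58. ]
 [  1.5  47.7]]
```

Run:
```python
from h import *
u=np.array([.0534,-.9986]);v=np.array([.9986,.0534]);M=np.array([638.7,-107.2])
for n in("top","scene"):
    P=depthpts(n,np.load(f"pics/{n}0.npy"));d=P[...,:2]*1000-M
    s,w,z=d@u,d@v,P[...,2]*1000
    m=(s>-210)&(s<-20)&(abs(w)<70)&(z>50)&(z<100)
    print(n)
    for a,b in [(-172,-145),(-146,-135),(-85,-65),(-64,-45)]:
        k=m&(s>a)&(s<b)&(z>(65 if a<-150 else 50)); print(a,b,k.sum(),np.c_[s[k],w[k],z[k]].round()[:: max(1,k.sum()//14)].tolist(), w[k].min(),w[k].max(), s[k].mean())
    m=(s<-240)&(s>-290)&(abs(w)<40)&(z>95)&(z<112); print("handle",m.sum(),s[m].min(),s[m].max(),w[m].min(),w[m].max())
    m=(s<190)&(s>0)&(abs(w)<70)&(z>93)&(z<104); print("box",m.sum(),np.percentile(s[m],[.5,99.5]),np.percentile(w[m],[.5,99.5]))
    m=(s<-195)&(s>-230)&(abs(w)<40)&(z>35)&(z<52);print("tail",np.percentile(w[m],[2,98]))
```

```text
top
-172 -145 48 [[-151.0, 39.0, 84.0], [-148.0, 36.0, 84.0], [-163.0, 27.0, 83.0], [-159.0, 23.0, 80.0], [-163.0, 17.0, 81.0], [-160.0, 14.0, 76.0], [-164.0, 6.0, 83.0], [-161.0, 2.0, 86.0], [-161.0, -5.0, 84.0], [-162.0, -11.0, 80.0], [-159.0, -15.0, 83.0], [-163.0, -22.0, 82.0], [-160.0, -26.0, 85.0], [-164.0, -32.0, 83.0], [-160.0, -36.0, 86.0], [-147.0, -40.0, 79.0]] -42.98092248468821 39.76002453027593 -159.46636148170452Traceback (most recent call last):
  File "<stdin>", line 9, in <module>
    return umr_minimum(a, axis, None, out, keepdims, initial, where)
ValueError: zero-size array to reduction operation minimum which has no identity
```

Run:
```python
from h import *
print(toolmove([.436,.020,.248],184.8))
```

```text
(array([-4.094e+02, -3.980e+02,  1.000e-01]), 'az', np.float64(-22.5), 'yaw now', np.float64(162.3))
```

Call:
servo_tool(deltas=[[1, -20, -20, 0, 0, 0, 0], [1, -30, -30, 0, 0, 0, 0], [1, -30, -30, 0, 0, 0, 0], [1, -30, -30, 0, 0, 0, 0], [1, -30, -30, 0, 0, 0, 0], [1, -30, -30, 0, 0, 0, 0], [1, -30, -30, 0, 0, 0, 0], [1, -30, -30, 0, 0, 0, 0], [1, -30, -30, 0, 0, 0, 0], [1, -30, -30, 0, 0, 0, 0], [1, -30, -30, 0, 0, 0, 0], [1, -30, -30, 0, 0, 0, 0], [1, -30, -30, 0, 0, 0, 0], [1, -29, -18, 0, 0, 0, 0], [1, 0, 0, 0, 0, 0, -7.5], [1, 0, 0, 0, 0, 0, -7.5], [1, 0, 0, 0, 0, 0, -7.5], [1, 0, 0, 0, 0, 0, 0], [1, 0, 0, 0, 0, 0, 0]], grip_force=40)

```text
clock: 2.48
eef_pos: [0.4357, 0.0206, 0.2482]
tcp_rot: [[-0.997, -0.081, -0.0], [-0.081, 0.997, 0.0], [0.0, 0.0, -1.0]]
force: [-0.2, 0.2, 0.0]
grip_width: 0.0853
```

Run:
```python
from h import *
im,_=r.get_image("top")
for o in tilefit("top",im): print([np.round(x,1) for x in o])
print(toolmove([.436,.020,.06],184.8),r.state()['eef_pos'],r.state()['tcp_rot'].round(4))
```

```text
[np.float64(467.9), np.float64(180.5), np.float64(3.5), np.float64(56.6), np.float64(60.3), array([223.4, 243.3])]
[np.float64(470.5), np.float64(-114.1), np.float64(1.3), np.float64(56.9), np.float64(59.9), array([306.5, 240.3])]
[np.float64(443.7), np.float64(-277.6), np.float64(-24.7), np.float64(56.9), np.float64(60.1), array([350.9, 246.1])]
(array([ -0.3,  -0.6, 188.2]), 'az', np.float64(-0.1), 'yaw now', np.float64(-175.3)) [0.43571424 0.02058282 0.24820372] [[-9.966e-01 -8.190e-02 -3.000e-04]
 [-8.190e-02  9.966e-01  1.000e-04]
 [ 3.000e-04  1.000e-04 -1.000e+00]]
```

Call:
servo_tool(deltas=[[1, 0, -0.6, 25, 0, 0, 0], [1, 0, 0, 35, 0, 0, 0], [1, 0, 0, 35, 0, 0, 0], [1, 0, 0, 35, 0, 0, 0], [1, 0, 0, 35, 0, 0, 0], [1, 0, 0, 30, 0, 0, 0], [1, 0, 0, 20, 0, 0, 0], [1, 0, 0, 10, 0, 0, 0], [1, 0, 0, 5, 0, 0, 0], [1, 0, 0, 2, 0, 0, 0], [1, 0, 0, 0, 0, 0, 0]])

```text
clock: 3.9
eef_pos: [0.4363, 0.0198, 0.0168]
tcp_rot: [[-0.996, -0.084, 0.001], [-0.084, 0.996, -0.0], [-0.001, -0.0, -1.0]]
force: [-0.9, 0.6, -0.2]
grip_width: 0.0856
```

Call:
servo_tool(deltas=[[0.6, 0, 0, 0, 0, 0, 0], [0.5, 0, 0, 0, 0, 0, 0], [0.5, 0, 0, 0, 0, 0, 0], [0.5, 0, 0, 0, 0, 0, 0], [0.5, 0, 0, 0, 0, 0, 0], [0.5, 0, 0, 0, 0, 0, 0]], grip_force=40)

```text
clock: 4.65
eef_pos: [0.4362, 0.0199, 0.0171]
tcp_rot: [[-0.996, -0.084, 0.001], [-0.084, 0.996, -0.0], [-0.001, -0.0, -1.0]]
force: [-0.6, -0.8, 6.5]
grip_width: 0.0586
```

Call:
servo_tool(deltas=[[0.5, 0, 0, -5, 0, 0, 0], [0.5, 0, 0, -15, 0, 0, 0], [0.5, 0, 0, -30, 0, 0, 0], [0.5, 0, 0, -35, 0, 0, 0], [0.5, 0, 0, -28, 0, 0, 0], [0.5, 0, 0, 0, 0, 0, 0]])

```text
clock: 5.4
eef_pos: [0.4374, 0.0196, 0.1314]
tcp_rot: [[-0.996, -0.084, 0.005], [-0.084, 0.996, -0.001], [-0.005, -0.002, -1.0]]
force: [-0.1, -0.1, -1.2]
grip_width: 0.0581
```

Run:
```python
from h import *
for n in("top","scene"):
    im,_=r.get_image(n); cv2.imwrite(f"pics/{n}1.png",im)
    for o in tilefit(n,im): print([np.round(x,1) for x in o])
im=cv2.imread("pics/scene1.png")
cv2.imwrite("pics/s1c.png",cv2.resize(im[140:300,160:360],None,fx=4,fy=3.7,interpolation=cv2.INTER_CUBIC))
print(toolmove([.6297,.0055,.13],93.06))
```

```text
[np.float64(467.6), np.float64(180.5), np.float64(3.5), np.float64(56.9), np.float64(60.4), array([223.5, 243.4])]
[np.float64(470.8), np.float64(-114.5), np.float64(0.7), np.float64(56.5), np.float64(59.8), array([306.5, 240.3])]
[np.float64(443.9), np.float64(-277.7), np.float64(-24.3), np.float64(56.9), np.float64(60.1), array([350.9, 246.1])]
[np.float64(449.3), np.float64(191.2), np.float64(92.1), np.float64(61.2), np.float64(56.2), array([223.8, 203.2])]
[np.float64(467.1), np.float64(-114.7), np.float64(0.5), np.float64(56.6), np.float64(59.9), array([273., 256.])]
[np.float64(440.4), np.float64(-278.4), np.float64(-23.6), np.float64(56.4), np.float64(60.0), array([296.6, 293.5])]
(array([-192.3,  -30.7,   -0.9]), 'az', np.float64(91.7), 'yaw now', np.float64(-175.2))
```

View pics/s1c.png

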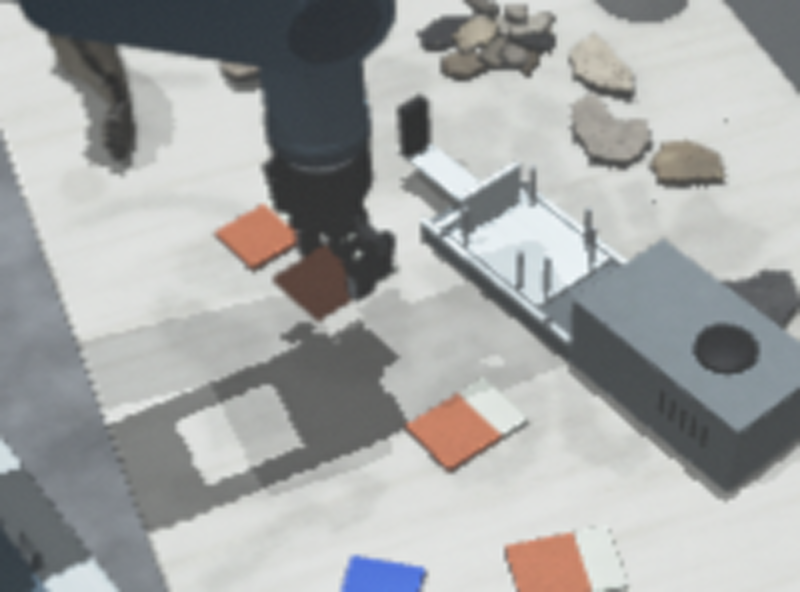

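Call:
servo_tool(deltas=[[0.5, 0, 0, 0, 0, 0, 7], [0.5, 0, 0, 0, 0, 0, 10], [0.5, 0, 0, 0, 0, 0, 10], [0.5, 0, 0, 0, 0, 0, 10], [0.5, 0, 0, 0, 0, 0, 10], [0.5, 0, 0, 0, 0, 0, 10], [0.5, 0, 0, 0, 0, 0, 10], [0.5, 0, 0, 0, 0, 0, 10], [0.5, 0, 0, 0, 0, 0, 10], [0.5, 0, 0, 0, 0, 0, 4.7], [0.5, -2, 20, 0, 0, 0, 0], [0.5, -4, 30, 0, 0, 0, 0], [0.5, -4, 30, 0, 0, 0, 0], [0.5, -4, 30, 0, 0, 0, 0], [0.5, -4, 30, 0, 0, 0, 0], [0.5, -4, 30, 0, 0, 0, 0], [0.5, -2.4, 21.3, 0, 0, 0, 0], [0.5, 0, 0, 0, 0, 0, 0], [0.5, 0, 0, 0, 0, 0, 0]])

```text
clock: 7.88
eef_pos: [0.6267, 0.0062, 0.1277]
tcp_rot: [[-0.054, 0.999, -0.004], [0.999, 0.054, 0.001], [0.001, -0.004, -1.0]]
force: [-1.1, -0.5, -1.8]
grip_width: 0.0584
```

Run:
```python
from h import *
im,_=r.get_image("scene"); cv2.imwrite("pics/s2.png",im)
cv2.imwrite("pics/s2c.png",cv2.resize(im[140:300,160:360],None,fx=4,fy=3.7,interpolation=cv2.INTER_CUBIC))
print(toolmove([.6297,.0055,.13],93.06)); print(r.state()['tcp_rot'].round(4))
```

```text
(array([-0.8,  3. , -1.9]), 'az', np.float64(0.1), 'yaw now', np.float64(93.1))
[[-5.430e-02  9.985e-01 -3.000e-03]
 [ 9.985e-01  5.430e-02  5.000e-04]
 [ 6.000e-04 -2.900e-03 -1.000e+00]]
```

View pics/s2c.png

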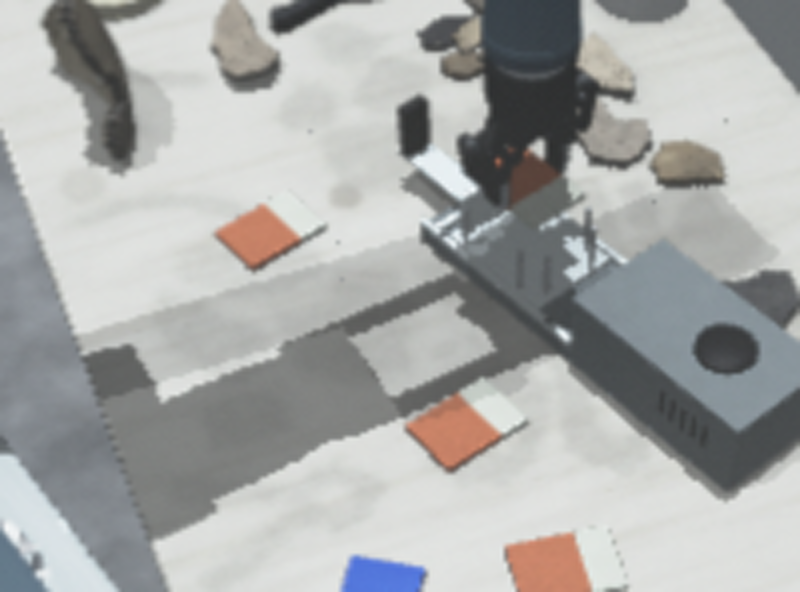

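Call:
servo_tool(deltas=[[0.5, -0.8, 2.5, 8, 0, 0, 0], [0.5, 0, 0.5, 20, 0, 0, 0], [0.5, 0, 0, 20, 0, 0, 0], [0.5, 0, 0, 15, 0, 0, 0], [0.5, 0, 0, 8, 0, 0, 0], [0.5, 0, 0, 5, 0, 0, 0], [0.5, 0, 0, 0, 0, 0, 0], [0.5, 0, 0, 0, 0, 0, 0]])

```text
clock: 8.93
eef_pos: [0.6317, 0.0052, 0.0539]
tcp_rot: [[-0.054, 0.999, 0.001], [0.999, 0.054, -0.0], [-0.0, 0.001, -1.0]]
force: [-0.1, 0.5, -0.6]
grip_width: 0.0583
```

Call:
servo_tool(deltas=[[0.5, 0, -1.5, 2, 0, 0, 0], [0.5, 0, 0, 2, 0, 0, 0], [0.5, 0, 0, 1, 0, 0, 0], [0.5, 0, 0, 1, 0, 0, 0], [0.5, 0, 0, 0, 0, 0, 0]])

```text
clock: 9.55
eef_pos: [0.6298, 0.0052, 0.0473]
tcp_rot: [[-0.054, 0.999, 0.0], [0.999, 0.054, -0.0], [-0.0, 0.0, -1.0]]
force: [0.0, -0.7, -0.9]
grip_width: 0.0582
```

Call:
servo_tool(deltas=[[0.5, 0, 0, 0.5, 0, 0, 0], [0.75, 0, 0, 0, 0, 0, 0], [0.85, 0, 0, 0, 0, 0, 0], [0.85, 0, 0, 0, 0, 0, 0], [0.85, 0, 0, -10, 0, 0, 0], [0.85, 0, 0, -30, 0, 0, 0], [0.85, 0, 0, -35, 0, 0, 0], [0.85, 0, 0, -10, 0, 0, 0]])

```text
clock: 10.55
eef_pos: [0.6314, 0.005, 0.1351]
tcp_rot: [[-0.054, 0.999, 0.005], [0.999, 0.054, -0.001], [-0.001, 0.005, -1.0]]
force: [0.5, -0.9, 0.1]
grip_width: 0.0727
```

Run:
```python
from h import *
print(toolmove([.469,-.1145,.13],181.2), r.state()['eef_pos'],r.state()['force'])
```

```text
(array([-110.5, -168.7,    4.4]), 'az', np.float64(-88.1), 'yaw now', np.float64(93.1)) [0.6314234  0.00496912 0.13512629] [ 0.51281911 -0.92507333  0.08140443]
```

Call:
servo_tool(deltas=[[1, 0, -20, 0, 0, 0, 0], [1, -10, -30, 0, 0, 0, 0], [1, -20, -30, 0, 0, 0, 0], [1, -20, -30, 0, 0, 0, 0], [1, -20, -30, 0, 0, 0, 0], [1, -20, -20, 0, 0, 0, 0], [1, -20.5, -8.7, 0, 0, 0, 0], [1, 0, 0, 0, 0, 0, -8], [1, 0, 0, 0, 0, 0, -10], [1, 0, 0, 0, 0, 0, -10], [1, 0, 0, 0, 0, 0, -10], [1, 0, 0, 0, 0, 0, -10], [1, 0, 0, 0, 0, 0, -10], [1, 0, 0, 0, 0, 0, -10], [1, 0, 0, 0, 0, 0, -10], [1, 0, 0, 0, 0, 0, -7], [1, 0, 0, 0, 0, 0, -3], [1, 0, 0, 0, 0, 0, 0], [1, 0, 0, 0, 0, 0, 0]])

```text
clock: 12.92
eef_pos: [0.4671, -0.1142, 0.1316]
tcp_rot: [[-1.0, -0.018, -0.0], [-0.018, 1.0, 0.0], [0.0, 0.0, -1.0]]
force: [0.5, -0.2, -0.0]
grip_width: 0.0852
```

Run:
```python
from h import *
for n in("top","scene"):
    im,_=r.get_image(n); cv2.imwrite(f"pics/{n}3.png",im)
    for o in tilefit(n,im): print([np.round(x,1) for x in o])
cv2.imwrite("pics/s3c.png",cv2.resize(im[140:300,160:360],None,fx=4,fy=3.7,interpolation=cv2.INTER_CUBIC))
t=cv2.imread("pics/top3.png"); cv2.imwrite("pics/t3c.png",cv2.resize(t[140:230,210:380],None,fx=4.6,fy=4.6,interpolation=cv2.INTER_CUBIC))
print(toolmove([.469,-.1145,.03],181.2), r.state()['eef_pos'],r.state()['force'])
```

```text
[np.float64(467.7), np.float64(180.5), np.float64(3.3), np.float64(56.8), np.float64(60.5), array([223.5, 243.4])]
[np.float64(635.8), np.float64(33.0), np.float64(92.5), np.float64(58.0), np.float64(61.2), array([267.4, 191.2])]
[np.float64(441.3), np.float64(-283.8), np.float64(-24.5), np.float64(56.4), np.float64(46.9), array([352.7, 246.8])]
[np.float64(463.9), np.float64(179.8), np.float64(2.2), np.float64(56.4), np.float64(61.1), array([223.9, 203.4])]
[np.float64(440.1), np.float64(-278.2), np.float64(-24.0), np.float64(56.6), np.float64(60.0), array([296.7, 293.4])]
(array([ -1.8,  -0.3, 101.7]), 'az', np.float64(-0.1), 'yaw now', np.float64(-178.9)) [ 0.46722737 -0.11425578  0.13172446] [-0.62773255  0.64953     0.2695637 ]
```

View pics/s3c.png

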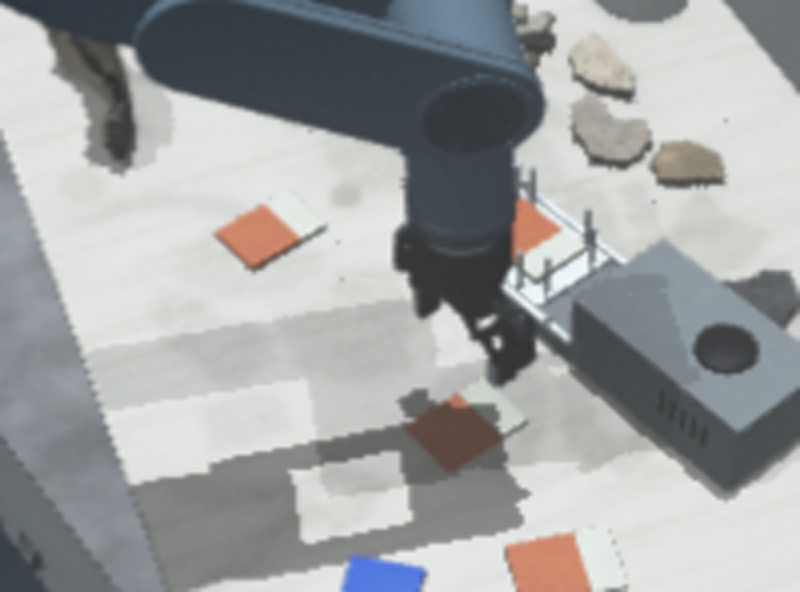

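View pics/t3c.png

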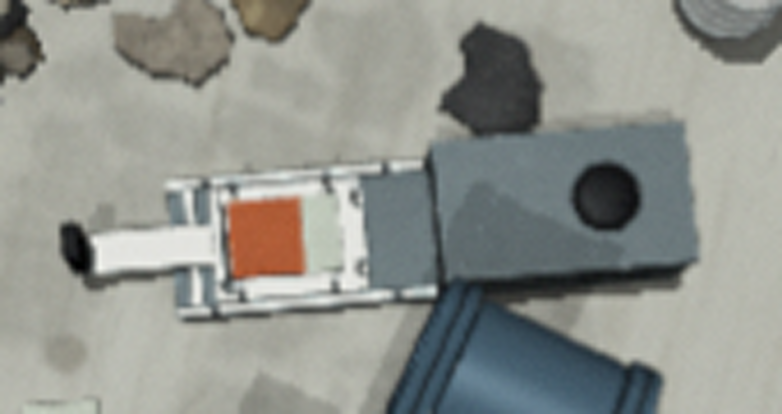

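The first tile (crop 228–343, 196–278) lies centred between the pins, with a small gap to the back plate. The second tile's pose hasn't changed in the view that isn't occluded.

Call:
servo_tool(deltas=[[1, -1.8, -0.3, 15, 0, 0, 0], [1, 0, 0, 30, 0, 0, 0], [1, 0, 0, 30, 0, 0, 0], [1, 0, 0, 20, 0, 0, 0], [1, 0, 0, 12, 0, 0, 0], [1, 0, 0, 5, 0, 0, 0], [1, 0, 0, 2, 0, 0, 0], [1, 0, 0, 0, 0, 0, 0], [0.6, 0, 0, 0, 0, 0, 0], [0.5, 0, 0, 0, 0, 0, 0], [0.5, 0, 0, 0, 0, 0, 0], [0.5, 0, 0, 0, 0, 0, 0], [0.5, 0, 0, 0, 0, 0, 0]])

```text
clock: 14.65
eef_pos: [0.4694, -0.1147, 0.0187]
tcp_rot: [[-1.0, -0.019, 0.001], [-0.019, 1.0, -0.001], [-0.001, -0.001, -1.0]]
force: [-1.1, 1.3, 6.1]
grip_width: 0.0583
```

Call:
servo_tool(deltas=[[0.5, 0, 0, -5, 0, 0, 0], [0.5, 0, 0, -15, 0, 0, 0], [0.5, 0, 0, -30, 0, 0, 0], [0.5, 0, 0, -35, 0, 0, 0], [0.5, 0, 0, -28, 0, 0, 0], [0.5, 0, 0, -10, 0, 0, 0], [0.5, 0, 0, 0, 0, 0, 0]])

```text
clock: 15.52
eef_pos: [0.4693, -0.1146, 0.1414]
tcp_rot: [[-1.0, -0.019, 0.001], [-0.019, 1.0, -0.001], [-0.001, -0.001, -1.0]]
force: [-1.3, 0.1, -0.6]
grip_width: 0.0584
```

Call:
servo_tool(deltas=[[0.5, 0, 0, 0, 0, 0, 5], [0.5, 0, 0, 0, 0, 0, 10], [0.5, 0, 0, 0, 0, 0, 10], [0.5, 0, 0, 0, 0, 0, 10], [0.5, 0, 0, 0, 0, 0, 10], [0.5, 0, 0, 0, 0, 0, 10], [0.5, 0, 0, 0, 0, 0, 10], [0.5, 0, 0, 0, 0, 0, 10], [0.5, 0, 0, 0, 0, 0, 10], [0.5, 0, 0, 0, 0, 0, 3.1], [0.5, 20, 10, 0, 0, 0, 0], [0.5, 30, 25, 0, 0, 0, 0], [0.5, 30, 30, 0, 0, 0, 0], [0.5, 20, 30, 0, 0, 0, 0], [0.5, 11.4, 30, 0, 0, 0, 0], [0.5, 0, 26, 0, 0, 0, 0], [0.5, 0, 15.6, 0, 0, 0, 0], [0.5, 0, 0, 0, 0, 0, 0], [0.5, 0, 0, 0, 0, 0, 0]])

```text
clock: 17.9
eef_pos: [0.6283, 0.0055, 0.1394]
tcp_rot: [[-0.052, 0.999, -0.003], [0.999, 0.052, 0.0], [0.001, -0.003, -1.0]]
force: [-0.3, 0.3, -0.3]
grip_width: 0.0582
```

Run:
```python
from h import *
print(toolmove([.6297,.0052,.0607],93.06), r.state()['tcp_rot'].round(4))
```

```text
(array([-0.4,  1.7, 78.7]), 'az', np.float64(-0.1), 'yaw now', np.float64(93.0)) [[-5.240e-02  9.986e-01 -3.000e-03]
 [ 9.986e-01  5.240e-02  4.000e-04]
 [ 6.000e-04 -3.000e-03 -1.000e+00]]
```

Call:
servo_tool(deltas=[[0.5, -0.3, 0, 10, 0, 0, 0], [0.5, 0, 0, 20, 0, 0, 0], [0.5, 0, 0, 20, 0, 0, 0], [0.5, 0, 0, 15, 0, 0, 0], [0.5, 0, 0, 8, 0, 0, 0], [0.5, 0, 0, 3, 0, 0, 0], [0.5, 0, 0, 0, 0, 0, 0], [0.5, 0, 0, 0, 0, 0, 0]])

```text
clock: 18.9
eef_pos: [0.6301, 0.0051, 0.0655]
tcp_rot: [[-0.053, 0.999, 0.001], [0.999, 0.053, -0.0], [-0.0, 0.001, -1.0]]
force: [-0.2, 0.2, -0.3]
grip_width: 0.0575
```

Call:
servo_tool(deltas=[[0.5, 0, -0.4, 2, 0, 0, 0], [0.5, 0, 0, 2, 0, 0, 0], [0.5, 0, 0, 1.3, 0, 0, 0], [0.5, 0, 0, 1, 0, 0, 0], [0.5, 0, 0, 0, 0, 0, 0]])

```text
clock: 19.52
eef_pos: [0.6292, 0.0051, 0.0588]
tcp_rot: [[-0.052, 0.999, -0.0], [0.999, 0.052, -0.0], [-0.0, -0.0, -1.0]]
force: [-1.9, -0.8, 2.8]
grip_width: 0.0578
```

Contact is 2.8 N, so the tile is resting. Releasing and moving on to T1 at (466, 180).

Call:
servo_tool(deltas=[[0.75, 0, 0, 0, 0, 0, 0], [0.85, 0, 0, 0, 0, 0, 0], [0.85, 0, 0, 0, 0, 0, 0], [0.85, 0, 0, -10, 0, 0, 0], [0.85, 0, 0, -30, 0, 0, 0], [0.85, 0, 0, -35, 0, 0, 0], [0.85, 0, 0, 0, 0, 0, 0]])

```text
clock: 20.4
eef_pos: [0.6316, 0.0048, 0.1377]
tcp_rot: [[-0.053, 0.999, 0.007], [0.999, 0.053, -0.001], [-0.002, 0.007, -1.0]]
force: [0.7, 0.9, 1.1]
grip_width: 0.0723
```

Run:
```python
from h import *
print(toolmove([.466,.180,.135],182.9), r.state()['force'])
```

```text
(array([ 183.7, -156.2,    1.3]), 'az', np.float64(-89.9), 'yaw now', np.float64(93.0)) [0.70384152 0.92116579 1.08899778]
```

Call:
servo_tool(deltas=[[1, 0, -20, 0, 0, 0, 0], [1, 15, -30, 0, 0, 0, 0], [1, 30, -30, 0, 0, 0, 0], [1, 30, -30, 0, 0, 0, 0], [1, 30, -30, 0, 0, 0, 0], [1, 30, -16.2, 0, 0, 0, 0], [1, 30, 0, 0, 0, 0, 0], [1, 18.7, 0, 0, 0, 0, -8], [1, 0, 0, 0, 0, 0, -10], [1, 0, 0, 0, 0, 0, -10], [1, 0, 0, 0, 0, 0, -10], [1, 0, 0, 0, 0, 0, -10], [1, 0, 0, 0, 0, 0, -10], [1, 0, 0, 0, 0, 0, -10], [1, 0, 0, 0, 0, 0, -10], [1, 0, 0, 0, 0, 0, -8], [1, 0, 0, 0, 0, 0, -3.9], [1, 0, 0, 0, 0, 0, 0], [1, 0, 0, 0, 0, 0, 0]])

```text
clock: 22.78
eef_pos: [0.4634, 0.1803, 0.1333]
tcp_rot: [[-0.999, -0.049, -0.0], [-0.049, 0.999, -0.0], [0.0, -0.0, -1.0]]
force: [-0.7, 0.2, -0.3]
grip_width: 0.0855
```

Run:
```python
from h import *
for n in("top","scene"):
    im,_=r.get_image(n); cv2.imwrite(f"pics/{n}4.png",im)
    for o in tilefit(n,im): print([np.round(x,1) for x in o])
cv2.imwrite("pics/s4c.png",cv2.resize(im[140:300,160:360],None,fx=4,fy=3.7,interpolation=cv2.INTER_CUBIC))
print(toolmove([.466,.180,.03],182.9), r.state()['eef_pos'])
```

```text
[np.float64(625.3), np.float64(19.5), np.float64(-177.8), np.float64(62.2), np.float64(58.7), array([267.3, 190.9])]
[np.float64(443.7), np.float64(-277.6), np.float64(-24.7), np.float64(56.9), np.float64(60.1), array([350.9, 246.1])]
[np.float64(648.8), np.float64(32.3), np.float64(-87.1), np.float64(56.2), np.float64(62.1), array([288.8, 199.6])]
[np.float64(440.3), np.float64(-278.4), np.float64(-23.8), np.float64(56.2), np.float64(59.9), array([296.6, 293.4])]
(array([ -2.5,  -0.5, 103.4]), 'az', np.float64(-0.0), 'yaw now', np.float64(-177.1)) [0.46351123 0.18036627 0.13341423]
```

View pics/s4c.png

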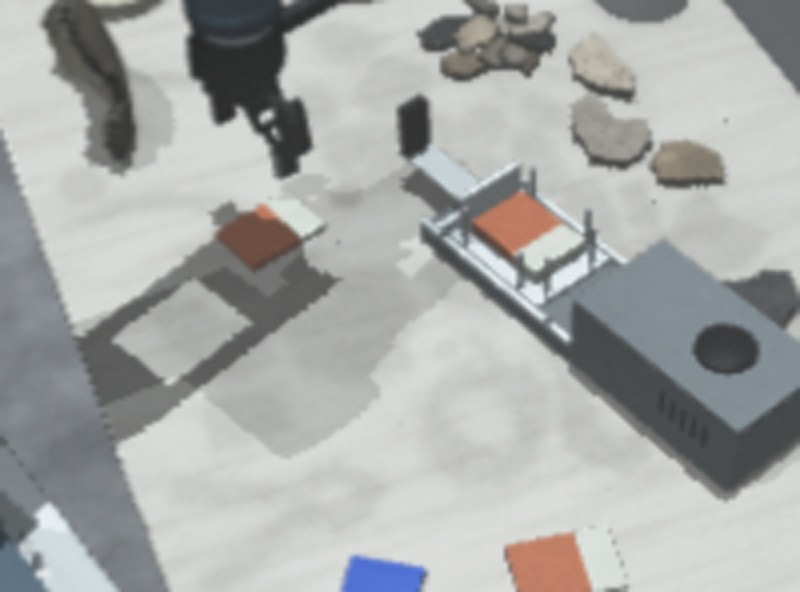

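Two tiles are stacked neatly. The third tile is at the same pixels as before, partly in the gripper's shadow.

Call:
servo_tool(deltas=[[1, -2.5, -0.4, 15, 0, 0, 0], [1, 0, 0, 30, 0, 0, 0], [1, 0, 0, 30, 0, 0, 0], [1, 0, 0, 20, 0, 0, 0], [1, 0, 0, 13, 0, 0, 0], [1, 0, 0, 5, 0, 0, 0], [1, 0, 0, 2, 0, 0, 0], [1, 0, 0, 0, 0, 0, 0], [0.6, 0, 0, 0, 0, 0, 0], [0.5, 0, 0, 0, 0, 0, 0], [0.5, 0, 0, 0, 0, 0, 0], [0.5, 0, 0, 0, 0, 0, 0], [0.5, 0, 0, 0, 0, 0, 0]])

```text
clock: 24.5
eef_pos: [0.4665, 0.1802, 0.0195]
tcp_rot: [[-0.999, -0.051, 0.001], [-0.051, 0.999, 0.0], [-0.001, 0.0, -1.0]]
force: [-1.5, -0.2, 6.7]
grip_width: 0.0582
```

Call:
servo_tool(deltas=[[0.5, 0, 0, -5, 0, 0, 0], [0.5, 0, 0, -15, 0, 0, 0], [0.5, 0, 0, -30, 0, 0, 0], [0.5, 0, 0, -35, 0, 0, 0], [0.5, 0, 0, -28, 0, 0, 0], [0.5, 0, 0, -17, 0, 0, 0], [0.5, 0, 0, 0, 0, 0, 0]])

```text
clock: 25.38
eef_pos: [0.4672, 0.1803, 0.1506]
tcp_rot: [[-0.999, -0.051, 0.004], [-0.051, 0.999, 0.001], [-0.004, 0.0, -1.0]]
force: [-0.4, 0.2, -1.1]
grip_width: 0.0578
```

Call:
servo_tool(deltas=[[0.5, 0, 0, 0, 0, 0, 7], [0.5, 0, 0, 0, 0, 0, 10], [0.5, 0, 0, 0, 0, 0, 10], [0.5, 0, 0, 0, 0, 0, 10], [0.5, 0, 0, 0, 0, 0, 10], [0.5, 0, 0, 0, 0, 0, 10], [0.5, 0, 0, 0, 0, 0, 10], [0.5, 0, 0, 0, 0, 0, 10], [0.5, 0, 0, 0, 0, 0, 10], [0.5, 0, 0, 0, 0, 0, 2.9], [0.5, -20, 5, 0, 0, 0, 0], [0.5, -30, 15, 0, 0, 0, 0], [0.5, -30, 30, 0, 0, 0, 0], [0.5, -30, 30, 0, 0, 0, 0], [0.5, -30, 30, 0, 0, 0, 0], [0.5, -25, 25, 0, 0, 0, 0], [0.5, -18.5, 16, 0, 0, 0, 0], [0.5, 0, 0, 0, 0, 0, 0], [0.5, 0, 0, 0, 0, 0, 0]])

```text
clock: 27.75
eef_pos: [0.6254, 0.0054, 0.1475]
tcp_rot: [[-0.052, 0.999, -0.002], [0.999, 0.052, 0.001], [0.001, -0.002, -1.0]]
force: [-0.4, -0.1, -1.4]
grip_width: 0.0577
```

Run:
```python
from h import *
print(toolmove([.6297,.0052,.0715],93.06), r.state()['tcp_rot'].round(4))
```

```text
(array([-0.5,  4.5, 76. ]), 'az', np.float64(-0.1), 'yaw now', np.float64(93.0)) [[-5.240e-02  9.986e-01 -2.400e-03]
 [ 9.986e-01  5.240e-02  8.000e-04]
 [ 9.000e-04 -2.400e-03 -1.000e+00]]
```

Call:
servo_tool(deltas=[[0.5, -0.4, 2.3, 10, 0, 0, 0], [0.5, 0, 0, 20, 0, 0, 0], [0.5, 0, 0, 20, 0, 0, 0], [0.5, 0, 0, 12, 0, 0, 0], [0.5, 0, 0, 6, 0, 0, 0], [0.5, 0, 0, 3, 0, 0, 0], [0.5, 0, 0, 0, 0, 0, 0], [0.5, 0, 0, 0, 0, 0, 0]])

```text
clock: 28.75
eef_pos: [0.6293, 0.0044, 0.0781]
tcp_rot: [[-0.052, 0.999, 0.001], [0.999, 0.052, -0.0], [-0.0, 0.001, -1.0]]
force: [-0.7, -0.5, -1.1]
grip_width: 0.0576
```

Call:
servo_tool(deltas=[[0.5, 0.8, 0, 2, 0, 0, 0], [0.5, 0, 0, 2, 0, 0, 0], [0.5, 0, 0, 2, 0, 0, 0], [0.5, 0, 0, 1.3, 0, 0, 0], [0.5, 0, 0, 0.8, 0, 0, 0], [0.5, 0, 0, 0, 0, 0, 0]])

```text
clock: 29.5
eef_pos: [0.6288, 0.0053, 0.0696]
tcp_rot: [[-0.052, 0.999, -0.0], [0.999, 0.052, -0.0], [-0.0, -0.0, -1.0]]
force: [-1.5, 0.6, 2.7]
grip_width: 0.0575
```

Resting again (2.7 N). Releasing, lifting and going to T4.

Call:
servo_tool(deltas=[[0.75, 0, 0, 0, 0, 0, 0], [0.85, 0, 0, 0, 0, 0, 0], [0.85, 0, 0, 0, 0, 0, 0], [0.85, 0, 0, -10, 0, 0, 0], [0.85, 0, 0, -30, 0, 0, 0], [0.85, 0, 0, -35, 0, 0, 0], [0.85, 0, 0, 0, 0, 0, 0]])

```text
clock: 30.38
eef_pos: [0.6312, 0.005, 0.1487]
tcp_rot: [[-0.053, 0.999, 0.008], [0.999, 0.053, -0.001], [-0.002, 0.007, -1.0]]
force: [0.1, -0.4, 0.2]
grip_width: 0.0724
```

Run:
```python
from h import *
im,_=r.get_image("top")
for o in tilefit("top",im): print([np.round(x,1) for x in o])
print(toolmove([.442,-.278,.145],155.9), r.state()['force'])
```

```text
[np.float64(443.9), np.float64(-277.7), np.float64(-24.3), np.float64(56.9), np.float64(60.1), array([350.9, 246.1])]
(array([-272.9, -202.6,    1.1]), 'az', np.float64(-62.9), 'yaw now', np.float64(93.0)) [ 0.60845875 -0.34398903  0.79134374]
```

Call:
servo_tool(deltas=[[1, -5, -20, 0, 0, 0, 0], [1, -20, -30, 0, 0, 0, 0], [1, -30, -30, 0, 0, 0, 0], [1, -30, -30, 0, 0, 0, 0], [1, -30, -30, 0, 0, 0, 0], [1, -35, -30, 0, 0, 0, 0], [1, -35, -20, 0, 0, 0, 0], [1, -35, -12.6, 0, 0, 0, 0], [1, -30, 0, 0, 0, 0, 0], [1, -22.9, 0, 0, 0, 0, -5], [1, 0, 0, 0, 0, 0, -10], [1, 0, 0, 0, 0, 0, -10], [1, 0, 0, 0, 0, 0, -10], [1, 0, 0, 0, 0, 0, -10], [1, 0, 0, 0, 0, 0, -10], [1, 0, 0, 0, 0, 0, -7.9], [1, 0, 0, 0, 0, 0, 0], [1, 0, 0, 0, 0, 0, 0]])

```text
clock: 32.67
eef_pos: [0.4405, -0.2776, 0.1439]
tcp_rot: [[-0.912, 0.411, -0.001], [0.411, 0.912, 0.001], [0.001, 0.0, -1.0]]
force: [-0.2, -0.0, 0.4]
grip_width: 0.085
```

Run:
```python
from h import *
for n in("top","scene"):
    im,_=r.get_image(n); cv2.imwrite(f"pics/{n}5.png",im)
    for o in tilefit(n,im): print([np.round(x,1) for x in o])
cv2.imwrite("pics/s5c.png",cv2.resize(im[160:320,200:400],None,fx=4,fy=3.7,interpolation=cv2.INTER_CUBIC))
print(toolmove([.442,-.278,.03],155.9), r.state()['eef_pos'])
```

```text
[np.float64(627.4), np.float64(19.9), np.float64(-177.1), np.float64(63.8), np.float64(59.5), array([267. , 190.6])]
(array([ -1.4,   0.2, 114.2]), 'az', np.float64(-0.1), 'yaw now', np.float64(155.8)) [ 0.44069798 -0.27770937  0.14417335]
```

View pics/s5c.png

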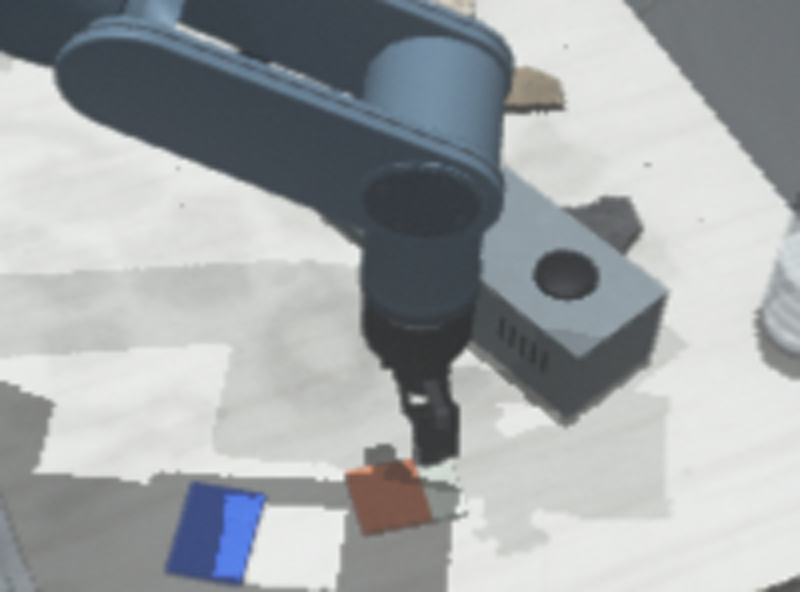

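The fourth tile sits under the gripper at about (297, 294), same as before, and well clear of the blue one.

Call:
servo_tool(deltas=[[1, -1.4, 0, 15, 0, 0, 0], [1, 0, 0, 30, 0, 0, 0], [1, 0, 0, 35, 0, 0, 0], [1, 0, 0, 25, 0, 0, 0], [1, 0, 0, 13, 0, 0, 0], [1, 0, 0, 5, 0, 0, 0], [1, 0, 0, 2, 0, 0, 0], [1, 0, 0, 0, 0, 0, 0], [0.6, 0, 0, 0, 0, 0, 0], [0.5, 0, 0, 0, 0, 0, 0], [0.5, 0, 0, 0, 0, 0, 0], [0.5, 0, 0, 0, 0, 0, 0], [0.5, 0, 0, 0, 0, 0, 0]])

```text
clock: 34.4
eef_pos: [0.4424, -0.2787, 0.0206]
tcp_rot: [[-0.913, 0.408, 0.001], [0.408, 0.913, -0.001], [-0.001, -0.001, -1.0]]
force: [-2.0, 1.3, 7.3]
grip_width: 0.0575
```

Call:
servo_tool(deltas=[[0.5, 0, 0, -5, 0, 0, 0], [0.5, 0, 0, -15, 0, 0, 0], [0.5, 0, 0, -30, 0, 0, 0], [0.5, 0, 0, -35, 0, 0, 0], [0.5, 0, 0, -35, 0, 0, 0], [0.5, 0, 0, -20, 0, 0, 0], [0.5, 0, 0, 0, 0, 0, 0]])

```text
clock: 35.28
eef_pos: [0.443, -0.2792, 0.1618]
tcp_rot: [[-0.913, 0.408, 0.003], [0.408, 0.913, -0.003], [-0.004, -0.002, -1.0]]
force: [-0.5, 0.1, -0.9]
grip_width: 0.0574
```

Call:
servo_tool(deltas=[[0.5, 0, 0, 0, 0, 0, 5], [0.5, 0, 0, 0, 0, 0, 10], [0.5, 0, 0, 0, 0, 0, 10], [0.5, 0, 0, 0, 0, 0, 10], [0.5, 0, 0, 0, 0, 0, 10], [0.5, 0, 0, 0, 0, 0, 10], [0.5, 0, 0, 0, 0, 0, 7.8], [0.5, 20, 0, 0, 0, 0, 0], [0.5, 30, 10, 0, 0, 0, 0], [0.5, 35, 15, 0, 0, 0, 0], [0.5, 35, 25, 0, 0, 0, 0], [0.5, 35, 30, 0, 0, 0, 0], [0.5, 35, 30, 0, 0, 0, 0], [0.5, 30, 30, 0, 0, 0, 0], [0.5, 30, 25, 0, 0, 0, 0], [0.5, 20, 20, 0, 0, 0, 0], [0.5, 3.8, 16.6, 0, 0, 0, 0], [0.5, 0, 0, 0, 0, 0, 0], [0.5, 0, 0, 0, 0, 0, 0]])

```text
clock: 37.65
eef_pos: [0.6272, 0.0063, 0.1588]
tcp_rot: [[-0.056, 0.998, -0.002], [0.998, 0.056, 0.0], [0.0, -0.002, -1.0]]
force: [0.3, -0.3, -1.7]
grip_width: 0.0573
```

Run:
```python
from h import *
print(toolmove([.6297,.0052,.0826],93.06), r.state()['tcp_rot'].round(4))
```

```text
(array([-1.2,  2.6, 76.2]), 'az', np.float64(0.1), 'yaw now', np.float64(93.2)) [[-5.550e-02  9.985e-01 -2.000e-03]
 [ 9.985e-01  5.550e-02  2.000e-04]
 [ 3.000e-04 -2.000e-03 -1.000e+00]]
```

Call:
servo_tool(deltas=[[0.5, -1, 0.8, 10, 0, 0, 0.1], [0.5, 0, 0, 20, 0, 0, 0], [0.5, 0, 0, 20, 0, 0, 0], [0.5, 0, 0, 12, 0, 0, 0], [0.5, 0, 0, 6, 0, 0, 0], [0.5, 0, 0, 3, 0, 0, 0], [0.5, 0, 0, 0, 0, 0, 0], [0.5, 0, 0, 0, 0, 0, 0]])

```text
clock: 38.65
eef_pos: [0.6298, 0.0049, 0.089]
tcp_rot: [[-0.053, 0.999, 0.001], [0.999, 0.053, -0.0], [-0.0, 0.001, -1.0]]
force: [-0.2, -0.4, -1.2]
grip_width: 0.0576
```

Call:
servo_tool(deltas=[[0.5, 0.3, 0, 2, 0, 0, 0], [0.5, 0, 0, 2, 0, 0, 0], [0.5, 0, 0, 2, 0, 0, 0], [0.5, 0, 0, 1.3, 0, 0, 0], [0.5, 0, 0, 0.6, 0, 0, 0], [0.5, 0, 0, 0, 0, 0, 0]])

```text
clock: 39.4
eef_pos: [0.6294, 0.0053, 0.0808]
tcp_rot: [[-0.053, 0.999, 0.0], [0.999, 0.053, -0.0], [-0.0, 0.0, -1.0]]
force: [-0.6, 1.7, 1.6]
grip_width: 0.0573
```

Call:
servo_tool(deltas=[[0.8, 0, 0, 0, 0, 0, 0], [1, 0, 0, 0, 0, 0, 0], [1, 0, 0, 0, 0, 0, 0], [1, 0, 0, -10, 0, 0, 0], [1, 0, 0, -30, 0, 0, 0], [1, 0, 0, -40, 0, 0, 0], [1, 0, -30, -20, 0, 0, 0], [1, 0, -40, 0, 0, 0, 0], [1, 0, -50, 0, 0, 0, 0], [1, 0, -40, 0, 0, 0, 0], [1, 0, 0, 0, 0, 0, 0]])

```text
clock: 40.78
eef_pos: [0.4671, -0.0028, 0.1813]
tcp_rot: [[-0.052, 0.999, -0.001], [0.999, 0.052, 0.0], [0.0, -0.001, -1.0]]
force: [1.3, 0.2, 0.3]
grip_width: 0.0854
```

Run:
```python
from h import *
for n in("top","scene"):
    im,_=r.get_image(n); cv2.imwrite(f"pics/{n}6.png",im)
s,t=cv2.imread("pics/scene6.png"),cv2.imread("pics/top6.png")
a=cv2.resize(s[180:260,250:350],None,fx=6,fy=6,interpolation=cv2.INTER_CUBIC)
b=cv2.resize(t[165:220,220:320],None,fx=6,fy=6,interpolation=cv2.INTER_CUBIC)
cv2.imwrite("pics/c6a.png",a);cv2.imwrite("pics/c6b.png",b)
print(r.state()['eef_pos'])
```

```text
[ 0.470466   -0.00335481  0.18163059]
```

View pics/c6a.png

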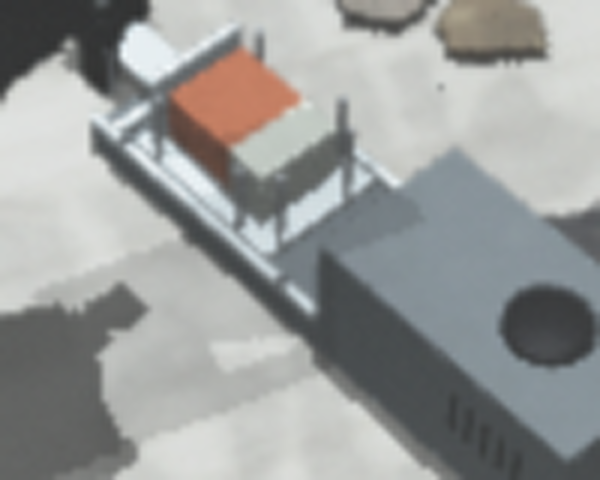

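View pics/c6b.png

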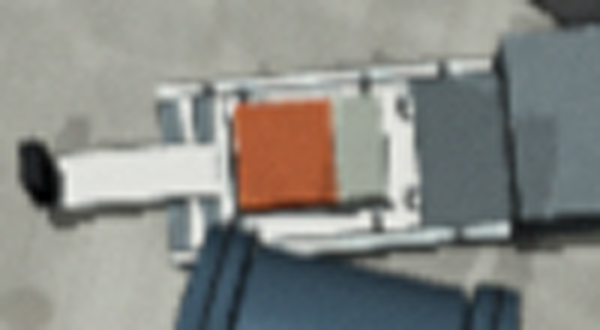

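All four tiles are stacked, with a small gap left at the back plate. Next I squeeze the sides, then tap the ends.

Run:
```python
from h import *
print(toolmove([.6295,.0055,.100],93.06))
```

```text
(array([  0.6, 159.1,  82.1]), 'az', np.float64(-0.1), 'yaw now', np.float64(93.0))
```

Call:
servo_tool(deltas=[[1, 0.6, 19, 0, 0, 0, 0], [1, 0, 40, 0, 0, 0, 0], [1, 0, 50, 0, 0, 0, 0], [1, 0, 35, 0, 0, 0, 0], [1, 0, 13, 20, 0, 0, 0], [1, 0, 0, 30, 0, 0, 0], [1, 0, 0, 25, 0, 0, 0], [1, 0, 0, 7, 0, 0, 0], [1, 0, 0, 0, 0, 0, 0], [1, 0, 0, 0, 0, 0, 0]])

```text
clock: 42.12
eef_pos: [0.6275, 0.0056, 0.0998]
tcp_rot: [[-0.053, 0.999, 0.002], [0.999, 0.053, -0.0], [-0.0, 0.002, -1.0]]
force: [-0.1, -0.1, 0.1]
grip_width: 0.0856
```

Call:
servo_tool(deltas=[[1, 0, 2, 10, 0, 0, 0], [1, 0, 0, 15, 0, 0, 0], [1, 0, 0, 12, 0, 0, 0], [1, 0, 0, 8, 0, 0, 0], [1, 0, 0, 2, 0, 0, 0], [1, 0, 0, 0, 0, 0, 0]], grip_force=20)

```text
clock: 42.88
eef_pos: [0.6285, 0.0058, 0.0515]
tcp_rot: [[-0.053, 0.999, 0.0], [0.999, 0.053, -0.0], [-0.0, 0.0, -1.0]]
force: [0.1, 0.7, 0.2]
grip_width: 0.0857
```

Call:
servo_tool(deltas=[[0.8, 0, 0, 0, 0, 0, 0], [0.7, 0, 0, 0, 0, 0, 0], [0.6, 0, 0, 0, 0, 0, 0], [0.6, 0, 0, 0, 0, 0, 0], [0.6, 0, 0, 0, 0, 0, 0], [0.6, 0, 0, 0, 0, 0, 0]], grip_force=25)

```text
clock: 43.62
eef_pos: [0.629, 0.0057, 0.0522]
tcp_rot: [[-0.052, 0.999, 0.002], [0.999, 0.052, -0.0], [-0.0, 0.002, -1.0]]
force: [0.3, 0.2, 6.0]
grip_width: 0.0593
```

Call:
servo_tool(deltas=[[0.8, 0, 0, 0, 0, 0, 0], [0.8, 0, 0, -8, 0, 0, 0], [0.8, 0, 0, -6, 0, 0, 0], [0.7, 0, 0, 0, 0, 0, 0], [0.6, 0, 0, 0, 0, 0, 0], [0.6, 0, 0, 0, 0, 0, 0], [0.6, 0, 0, 0, 0, 0, 0], [0.6, 0, 0, 0, 0, 0, 0]])

```text
clock: 44.62
eef_pos: [0.629, 0.0057, 0.0667]
tcp_rot: [[-0.053, 0.999, 0.002], [0.999, 0.053, -0.0], [-0.0, 0.002, -1.0]]
force: [-1.5, -0.6, 5.7]
grip_width: 0.0599
```

Call:
servo_tool(deltas=[[0.8, 0, 0, 0, 0, 0, 0], [0.9, 0, 0, 0, 0, 0, 0], [0.9, 0, 0, -15, 0, 0, 0], [0.9, 0, 0, -30, 0, 0, 0], [0.5, 0, 0, -35, 0, 0, 0], [0.1, 0, 0, 0, 0, 0, 0], [0, 0, 0, 0, 0, 0, 0], [0, 0, 0, 0, 0, 0, 0], [0, 0, 0, 0, 0, 0, 0], [0, 0, 0, 0, 0, 0, 0]])

```text
clock: 45.88
eef_pos: [0.6281, 0.0058, 0.1449]
tcp_rot: [[-0.052, 0.999, -0.001], [0.999, 0.052, 0.0], [0.0, -0.001, -1.0]]
force: [-0.5, -0.6, -0.6]
grip_width: -0.0002
```

Run:
```python
from h import *
u=np.array([.0534,-.9986]);v=np.array([.9986,.0534]);M=np.array([638.7,-107.2])
t,D=r.get_image("top"); P=depthpts("top",D); s_=r.state(); print(s_['eef_pos'],s_['grip_width'])
d=s_['eef_pos'][:2]*1000-M; print("tcp s,v",d@u,d@v)
for s in(-50,-45): print(s, (M+s*u-3*v)/1000, toolmove([*((M+s*u-3*v)/1000),.14],93.06))
```

```text
[0.62817718 0.00583563 0.14502362] 0.00011116458843678924
tcp s,v -113.43929698898361 -4.4719894814503585
-50 [ 0.6330342 -0.0574302] (array([-63.4,   1.5,   5. ]), 'az', np.float64(-0.1), 'yaw now', np.float64(93.0))
-45 [ 0.6333012 -0.0624232] (array([-68.4,   1.5,   5. ]), 'az', np.float64(-0.1), 'yaw now', np.float64(93.0))
```

Call:
servo_tool(deltas=[[0, -20, 1, 0, 0, 0, 0], [0, -25, 0, 0, 0, 0, 0], [0, -16.4, 0, 0, 0, 0, 0], [0, 0, 0, 15, 0, 0, 0], [0, 0, 0, 25, 0, 0, 0], [0, 0, 0, 15, 0, 0, 0], [0, 0, 0, 0, 0, 0, 0], [0, 0, 0, 0, 0, 0, 0]])

```text
clock: 46.92
eef_pos: [0.6331, -0.0553, 0.091]
tcp_rot: [[-0.053, 0.999, 0.001], [0.999, 0.053, -0.0], [-0.0, 0.001, -1.0]]
force: [1.1, 0.7, 0.5]
grip_width: -0.0
```

Run:
```python
from h import *
for n in("scene","top"):
    im,_=r.get_image(n); cv2.imwrite(f"pics/{n}7.png",im)
s=cv2.imread("pics/scene7.png"); t=cv2.imread("pics/top7.png")
cv2.imwrite("pics/c7a.png",cv2.resize(s[160:260,250:350],None,fx=6,fy=6,interpolation=cv2.INTER_CUBIC))
u=np.array([.0534,-.9986]);v=np.array([.9986,.0534]);M=np.array([638.7,-107.2])
d=r.state()['eef_pos'][:2]*1000-M; print("tcp s,v",d@u,d@v)
```

```text
tcp s,v -51.98409922811858 -2.6073985506989863
```

View pics/c7a.png

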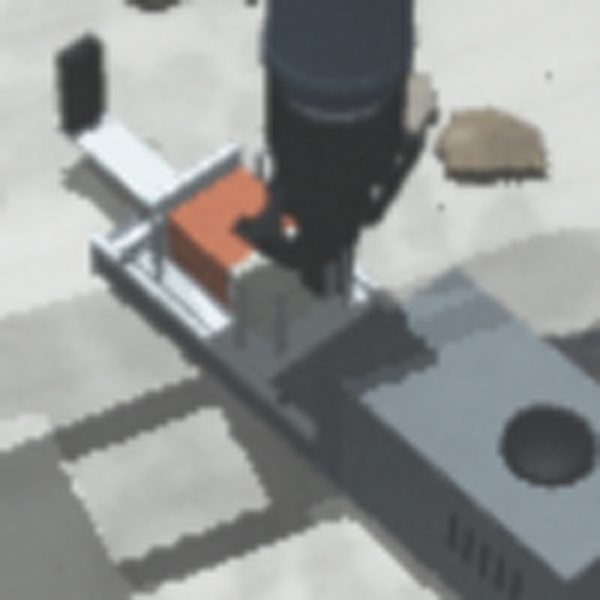

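Run:
```python
from h import *
u=np.array([.0534,-.9986]);v=np.array([.9986,.0534])
s_=r.state();T=s_['eef_pos']*1000
for n in("scene","top"):
    im,D=r.get_image(n);P=depthpts(n,D)*1000-T; a,b,z=P[...,:2]@u,P[...,:2]@v,P[...,2]
    m=(abs(a)<45)&(abs(b)<65)&(z>-14)&(z<70)&(im.max(2)<70)
    for lo in range(-10,70,8):
        k=m&(z>=lo)&(z<lo+8)
        if k.sum()>3: print(n,lo,k.sum(),"s",np.percentile(a[k],[3,97]).round(),"v",np.percentile(b[k],[3,97]).round())
```

```text
scene -2 7 s [-1. 11.] v [-16.  -0.]
scene 6 5 s [ 5. 10.] v [-15.  -2.]
scene 14 4 s [5. 9.] v [-14.   1.]
scene 22 7 s [ 8. 12.] v [-25.   4.]
scene 30 22 s [-6. 13.] v [-33.  25.]
scene 38 24 s [-2. 14.] v [-37.  28.]
scene 46 20 s [ 5. 17.] v [-44.  29.]
scene 54 30 s [ 5. 18.] v [-45.  42.]
scene 62 25 s [ 7. 19.] v [-52.  47.]
top 54 5 s [-10.  -3.] v [-46. -31.]
top 62 10 s [-10.  13.] v [-44. -38.]
```

Closed, the knuckles widen to about ±25–33 mm across the tool's y at 22–38 mm above the TCP, so they would meet the front pins. I'm turning the tool 90° so the narrow 22 mm side passes between them.

Call:
servo_tool(deltas=[[0, 0, 0, -15, 0, 0, 0], [0, 0, 0, -15, 0, 0, -5], [0, 0, 0, 0, 0, 0, -10], [0, 0, 0, 0, 0, 0, -10], [0, 0, 0, 0, 0, 0, -10], [0, 0, 0, 0, 0, 0, -10], [0, 0, 0, 0, 0, 0, -10], [0, 0, 0, 0, 0, 0, -10], [0, 0, 0, 0, 0, 0, -10], [0, 0, 0, 0, 0, 0, -10], [0, 0, 0, 0, 0, 0, -5], [0, 0, 0, 0, 0, 0, 0], [0, 0, 0, 0, 0, 0, 0]])

```text
clock: 48.75
eef_pos: [0.6329, -0.0555, 0.1213]
tcp_rot: [[-0.999, -0.051, 0.001], [-0.051, 0.999, -0.0], [-0.001, -0.0, -1.0]]
force: [-0.6, 0.5, -0.8]
grip_width: 0.0
```

Run:
```python
from h import *
u=np.array([.0534,-.9986]);v=np.array([.9986,.0534]);M=np.array([638.7,-107.2])
print(toolmove([*((M-48*u-3.5*v)/1000),.09],183.06), r.state()['eef_pos'])
```

```text
(array([ 0.5, -3.9, 31.3]), 'az', np.float64(-0.2), 'yaw now', np.float64(-177.1)) [ 0.63287566 -0.05551587  0.12129112]
```

Call:
servo_tool(deltas=[[0, 0.5, -4, 10, 0, 0, -0.1], [0, 0, 0, 20, 0, 0, 0], [0, 0, 0, 15, 0, 0, 0], [0, 0, 0, 12, 0, 0, 0], [0, 0, 0, 8, 0, 0, 0], [0, 0, 0, 3, 0, 0, 0], [0, 0, 0, 0, 0, 0, 0], [0, 0, 0, 0, 0, 0, 0]])

```text
clock: 49.75
eef_pos: [0.6327, -0.0596, 0.0531]
tcp_rot: [[-0.999, -0.054, 0.001], [-0.054, 0.999, -0.0], [-0.001, -0.0, -1.0]]
force: [-0.0, 0.3, -0.5]
grip_width: -0.0003
```

Call:
servo_tool(deltas=[[0, 0, 3, 0, 0, 0, 0], [0, 0, 2, 0, 0, 0, 0], [0, 0, 1, 0, 0, 0, 0], [0, 0, 1, 0, 0, 0, 0], [0, 0, 1, 0, 0, 0, 0], [0, 0, 0, 0, 0, 0, 0]])

```text
clock: 50.5
eef_pos: [0.6318, -0.0514, 0.0525]
tcp_rot: [[-0.999, -0.054, -0.0], [-0.054, 0.999, 0.0], [0.0, 0.0, -1.0]]
force: [0.3, -0.7, -0.5]
grip_width: -0.0002
```

Call:
servo_tool(deltas=[[0, 0, 0.5, 0, 0, 0, 0], [0, 0, 0.5, 0, 0, 0, 0], [0, 0, 0.5, 0, 0, 0, 0], [0, 0, 0.5, 0, 0, 0, 0], [0, 0, 0, 0, 0, 0, 0]])

```text
clock: 51.12
eef_pos: [0.6318, -0.0496, 0.0525]
tcp_rot: [[-0.999, -0.054, 0.0], [-0.054, 0.999, -0.0], [-0.0, -0.0, -1.0]]
force: [-0.7, -0.4, 0.3]
grip_width: 0.0002
```

Call:
servo_tool(deltas=[[0, 0, 0.5, 0, 0, 0, 0], [0, 0, 0.5, 0, 0, 0, 0], [0, 0, 0.5, 0, 0, 0, 0], [0, 0, 0.5, 0, 0, 0, 0], [0, 0, 0, 0, 0, 0, 0]])

```text
clock: 51.75
eef_pos: [0.6317, -0.0474, 0.0525]
tcp_rot: [[-0.999, -0.054, -0.0], [-0.054, 0.999, 0.0], [0.0, 0.0, -1.0]]
force: [-0.6, -0.6, 0.5]
grip_width: -0.0001
```

Call:
servo_tool(deltas=[[0, 0, 0.5, 0, 0, 0, 0], [0, 0, 0.5, 0, 0, 0, 0], [0, 0, 0.5, 0, 0, 0, 0], [0, 0, 0.5, 0, 0, 0, 0], [0, 0, 0, 0, 0, 0, 0]])

```text
clock: 52.38
eef_pos: [0.6317, -0.0457, 0.0525]
tcp_rot: [[-0.999, -0.054, 0.0], [-0.054, 0.999, -0.0], [-0.0, -0.0, -1.0]]
force: [1.3, -3.7, -1.0]
grip_width: -0.0002
```

Run:
```python
from h import *
for n in("scene","top"):
    im,_=r.get_image(n); cv2.imwrite(f"pics/{n}8.png",im)
s=cv2.imread("pics/scene8.png"); t=cv2.imread("pics/top8.png")
a=cv2.resize(s[170:250,250:345],None,fx=6,fy=6,interpolation=cv2.INTER_CUBIC)
b=cv2.resize(t[165:220,220:315],None,fx=6,fy=6,interpolation=cv2.INTER_CUBIC)[:, :]
cv2.imwrite("pics/c8.png",cv2.resize(np.vstack([a,b]),None,fx=.73,fy=.73,interpolation=cv2.INTER_AREA))
print(r.state()['force'])
```

```text
[ 1.21980208 -3.07383769 -0.3747083 ]
```

View pics/c8.png

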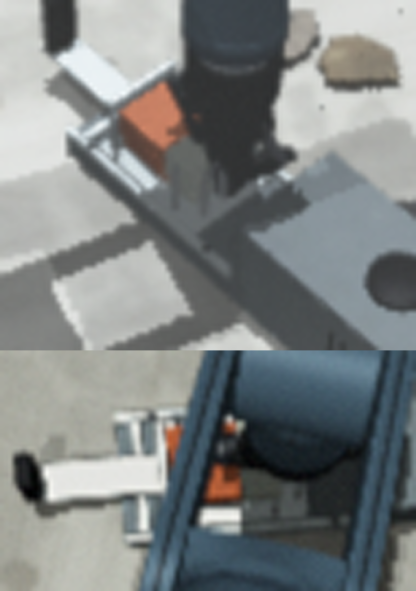

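Call:
servo_tool(deltas=[[0, 0, 0.5, 0, 0, 0, 0], [0, 0, 0.5, 0, 0, 0, 0], [0, 0, 0.5, 0, 0, 0, 0], [0, 0, 0.5, 0, 0, 0, 0], [0, 0, 0, 0, 0, 0, 0]])

```text
clock: 53.1
eef_pos: [0.6314, -0.0434, 0.0525]
tcp_rot: [[-0.999, -0.054, -0.0], [-0.054, 0.999, 0.0], [0.0, 0.0, -1.0]]
force: [0.6, -3.3, -0.4]
grip_width: -0.0001
```

Call:
servo_tool(deltas=[[0, 0, 0.5, 0, 0, 0, 0], [0, 0, 0.5, 0, 0, 0, 0], [0, 0, 0.5, 0, 0, 0, 0], [0, 0, 0.5, 0, 0, 0, 0], [0, 0, 0, 0, 0, 0, 0]])

```text
clock: 53.72
eef_pos: [0.6313, -0.0414, 0.0525]
tcp_rot: [[-0.999, -0.054, 0.0], [-0.054, 0.999, 0.0], [-0.0, 0.0, -1.0]]
force: [0.5, -2.4, -0.1]
grip_width: -0.0005
```

Call:
servo_tool(deltas=[[0, 0, 0.5, 0, 0, 0, 0], [0, 0, 0.5, 0, 0, 0, 0], [0, 0, 0.5, 0, 0, 0, 0], [0, 0, 0.5, 0, 0, 0, 0], [0, 0, 0, 0, 0, 0, 0]])

```text
clock: 54.35
eef_pos: [0.6312, -0.0394, 0.0525]
tcp_rot: [[-0.999, -0.054, 0.0], [-0.054, 0.999, 0.0], [-0.0, 0.0, -1.0]]
force: [0.6, -3.8, -0.7]
grip_width: 0.0003
```

Call:
servo_tool(deltas=[[0, 0, 0.5, 0, 0, 0, 0], [0, 0, 0.5, 0, 0, 0, 0], [0, 0, 0.5, 0, 0, 0, 0], [0, 0, 0.5, 0, 0, 0, 0], [0, 0, 0.5, 0, 0, 0, 0], [0, 0, 0.5, 0, 0, 0, 0], [0, 0, 0, 0, 0, 0, 0]])

```text
clock: 55.22
eef_pos: [0.6311, -0.0365, 0.0525]
tcp_rot: [[-0.999, -0.054, -0.0], [-0.054, 0.999, 0.0], [0.0, 0.0, -1.0]]
force: [0.4, -3.5, 0.0]
grip_width: 0.0003
```

Call:
servo_tool(deltas=[[0, 0, 0.5, 0, 0, 0, 0], [0, 0, 0.5, 0, 0, 0, 0], [0, 0, 0.5, 0, 0, 0, 0], [0, 0, 0.5, 0, 0, 0, 0], [0, 0, 0.5, 0, 0, 0, 0], [0, 0, 0.5, 0, 0, 0, 0], [0, 0, 0, 0, 0, 0, 0]])

```text
clock: 56.1
eef_pos: [0.6314, -0.0347, 0.0528]
tcp_rot: [[-0.999, -0.054, 0.001], [-0.054, 0.999, -0.002], [-0.001, -0.002, -1.0]]
force: [1.0, -6.1, -0.8]
grip_width: -0.0001
```

Call:
servo_tool(deltas=[[0, 0, 0.5, 0, 0, 0, 0], [0, 0, 0.5, 0, 0, 0, 0], [0, 0, 0.5, 0, 0, 0, 0], [0, 0, 0, 0, 0, 0, 0], [0, 0, 0, 0, 0, 0, 0]])

```text
clock: 56.72
eef_pos: [0.6314, -0.0345, 0.0531]
tcp_rot: [[-0.999, -0.054, 0.001], [-0.054, 0.999, -0.003], [-0.001, -0.004, -1.0]]
force: [-0.1, -12.7, 1.2]
grip_width: -0.0004
```

Call:
servo_tool(deltas=[[0, 0, -2, 0, 0, 0, 0], [0, 0, -5, 0, 0, 0, 0], [0, 0, -5, 0, 0, 0, 0], [0, 0, 0, -15, 0, 0, 0], [0, 0, 0, -30, 0, 0, 0], [0, 0, 0, -40, 0, 0, 5], [0.5, 0, 0, -5, 0, 0, 10], [1, 0, 0, 0, 0, 0, 10], [1, 0, 0, 0, 0, 0, 10], [1, 0, 0, 0, 0, 0, 10], [1, 0, 0, 0, 0, 0, 10], [1, 0, 0, 0, 0, 0, 10], [1, 0, 0, 0, 0, 0, 10], [1, 0, 0, 0, 0, 0, 10], [1, 0, 0, 0, 0, 0, 5], [1, 0, 0, 0, 0, 0, 0], [1, 0, 0, 0, 0, 0, 0]])

```text
clock: 58.85
eef_pos: [0.6315, -0.0438, 0.1431]
tcp_rot: [[-0.056, 0.998, 0.001], [0.998, 0.056, -0.0], [-0.0, 0.001, -1.0]]
force: [0.2, -1.0, -0.4]
grip_width: 0.0853
```

Run:
```python
from h import *
u=np.array([.0534,-.9986]);v=np.array([.9986,.0534]);M=np.array([638.7,-107.2])
for n in("scene","top"):
    im,_=r.get_image(n); cv2.imwrite(f"pics/{n}9.png",im)
s=cv2.imread("pics/scene9.png"); t=cv2.imread("pics/top9.png")
a=cv2.resize(s[170:250,250:345],None,fx=6,fy=6,interpolation=cv2.INTER_CUBIC)
cv2.imwrite("pics/c9.png",a)
print(toolmove([*((M-127*u-4.2*v)/1000),.10],93.06), r.state()['eef_pos'])
```

```text
(array([63.4, -0.3, 42.8]), 'az', np.float64(0.1), 'yaw now', np.float64(93.2)) [ 0.63149938 -0.04392649  0.14282957]
```

View pics/c9.png

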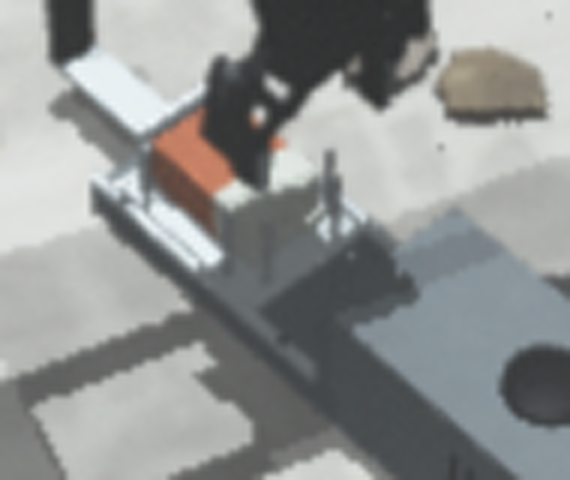

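Stack is up against the back plate. One more side squeeze at the new position.

Call:
servo_tool(deltas=[[1, 15, 0, 0, 0, 0, 0], [1, 25, 0, 0, 0, 0, 0], [1, 18, 0, 5, 0, 0, 0], [1, 5.4, 0, 15, 0, 0, 0], [1, 0, 0, 20, 0, 0, 0], [1, 0, 0, 15, 0, 0, 0], [1, 0, 0, 15, 0, 0, 0], [1, 0, 0, 12, 0, 0, 0], [1, 0, 0, 8, 0, 0, 0], [1, 0, 0, 0, 0, 0, 0], [1, 0, 0, 0, 0, 0, 0]])

```text
clock: 60.32
eef_pos: [0.6285, 0.0192, 0.0531]
tcp_rot: [[-0.054, 0.999, 0.001], [0.999, 0.054, -0.0], [-0.0, 0.001, -1.0]]
force: [0.5, 0.8, 0.5]
grip_width: 0.0852
```

Call:
servo_tool(deltas=[[0.8, 0, 0, 0, 0, 0, 0], [0.7, 0, 0, 0, 0, 0, 0], [0.6, 0, 0, 0, 0, 0, 0], [0.6, 0, 0, 0, 0, 0, 0], [0.6, 0, 0, 0, 0, 0, 0], [0.6, 0, 0, 0, 0, 0, 0]], grip_force=25)

```text
clock: 61.08
eef_pos: [0.6284, 0.0193, 0.0532]
tcp_rot: [[-0.054, 0.999, 0.001], [0.999, 0.054, -0.0], [-0.0, 0.001, -1.0]]
force: [-0.3, 0.3, 6.2]
grip_width: 0.0598
```

Call:
servo_tool(deltas=[[0.7, 0, 0, 0, 0, 0, 0], [0.85, 0, 0, 0, 0, 0, 0], [0.9, 0, 0, 0, 0, 0, 0], [0.9, 0, 0, -15, 0, 0, 0], [0.9, 0, 0, -30, 0, 0, 0], [0.9, 0, 0, -40, 0, 0, 0], [0.9, 0, -10, -30, 0, 0, 0], [0.9, 0, -40, 0, 0, 0, 0], [0.9, 0, -50, 0, 0, 0, 0], [0.9, 0, -50, 0, 0, 0, 0], [0.9, 0, -30, 0, 0, 0, 0], [0.9, 0, 0, 0, 0, 0, 0]])

```text
clock: 62.58
eef_pos: [0.4466, 0.0097, 0.1685]
tcp_rot: [[-0.054, 0.999, 0.0], [0.999, 0.054, -0.0], [-0.0, 0.0, -1.0]]
force: [0.3, -0.4, -0.2]
grip_width: 0.0768
```

Run:
```python
from h import *
u=np.array([.0534,-.9986]);v=np.array([.9986,.0534]);M=np.array([638.7,-107.2])
for n in("scene","top"):
    im,D=r.get_image(n); cv2.imwrite(f"pics/{n}10.png",im)
    P=depthpts(n,D);d=P[...,:2]*1000-M;s,w,z=d@u,d@v,P[...,2]*1000
    if n=="top":
        m=(s<-260)&(s>-310)&(abs(w)<40)&(z>95)&(z<112); print("handle",np.percentile(s[m],[2,98]),np.percentile(w[m],[2,98]),P[m].mean(0), np.median(z[m]))
        m=(s<-80)&(s>-165)&(abs(w)<40)&(z>62)&(z<76); print("stack top",np.percentile(s[m],[1,99]),np.percentile(w[m],[1,99]),np.median(z[m]))
a=cv2.resize(cv2.imread("pics/scene10.png")[180:240,255:335],None,fx=7.5,fy=7.5,interpolation=cv2.INTER_CUBIC)
b=cv2.resize(cv2.imread("pics/top10.png")[165:220,215:315],None,fx=6,fy=6,interpolation=cv2.INTER_CUBIC)
cv2.imwrite("pics/c10a.png",a);cv2.imwrite("pics/c10b.png",b)
```

```text
handle [-285.02984117 -271.60739356] [-15.40648696  11.55906192] [0.62116837 0.17016743 0.10443063] 105.22493763565998
stack top [-163.98841147  -84.93223709] [-30.31318412  30.17189065] 70.10853995708533
```

View pics/c10a.png

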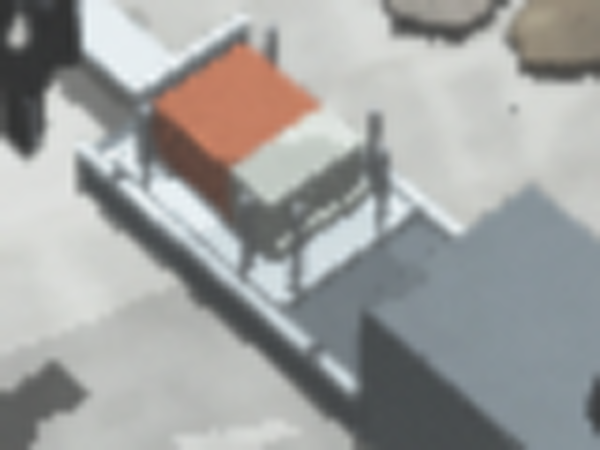

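View pics/c10b.png

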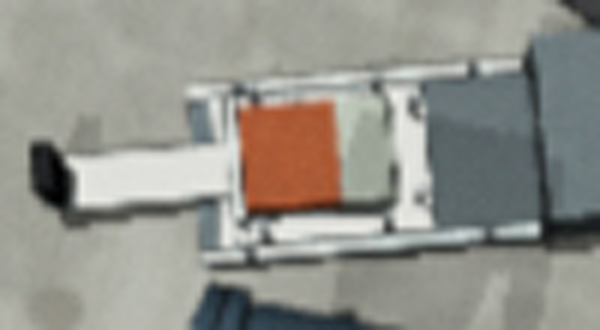

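The scene crop shows a bright band along the lower front of the stack at (280–365, 190–245). The bottom tile seems to stick out by 2–3 mm because the first tap passed just above it. I'll tap again with the fingertips lower.

Run:
```python
from h import *
u=np.array([.0534,-.9986]);v=np.array([.9986,.0534]);M=np.array([638.7,-107.2])
print(toolmove([*((M-60*u-3.5*v)/1000),.14],183.06), r.state()['eef_pos'],r.state()['tcp_rot'].round(3))
```

```text
(array([-66.5, 179.2,  29.2]), 'az', np.float64(-90.0), 'yaw now', np.float64(93.1)) [0.44934995 0.00933299 0.16863791] [[-0.054  0.999  0.003]
 [ 0.999  0.054 -0.001]
 [-0.001  0.003 -1.   ]]
```

Call:
servo_tool(deltas=[[0.5, 0, 0, 0, 0, 0, -7], [0, 0, 0, 0, 0, 0, -10], [0, 0, 0, 0, 0, 0, -10], [0, 0, 0, 0, 0, 0, -10], [0, 0, 0, 0, 0, 0, -10], [0, 0, 0, 0, 0, 0, -10], [0, 0, 0, 0, 0, 0, -10], [0, 0, 0, 0, 0, 0, -10], [0, 0, 0, 0, 0, 0, -8], [0, 0, 0, 0, 0, 0, -5], [0, -20, -15, 0, 0, 0, 0], [0, -40, -20, 0, 0, 0, 0], [0, -45, -20, 0, 0, 0, 0], [0, -40, -11.5, 0, 0, 0, 0], [0, -24, 0, 0, 0, 0, 0], [0, -9, 0, 15, 0, 0, 0], [0, 0, 0, 15, 0, 0, 0], [0, 0, 0, 0, 0, 0, 0], [0, 0, 0, 0, 0, 0, 0]])

```text
clock: 65.05
eef_pos: [0.629, -0.0471, 0.1375]
tcp_rot: [[-0.999, -0.054, -0.001], [-0.054, 0.999, 0.0], [0.001, 0.0, -1.0]]
force: [0.3, 0.6, -0.6]
grip_width: 0.0001
```

Run:
```python
from h import *
u=np.array([.0534,-.9986]);v=np.array([.9986,.0534]);M=np.array([638.7,-107.2])
print(toolmove([*((M-60*u-3.5*v)/1000),.0485],183.06), r.state()['eef_pos'],r.state()['tcp_rot'].round(3))
```

```text
(array([-3. , -0.6, 89. ]), 'az', np.float64(0.1), 'yaw now', np.float64(-176.9)) [ 0.62900176 -0.04706465  0.13754602] [[-0.999 -0.054 -0.001]
 [-0.054  0.999  0.   ]
 [ 0.001  0.    -1.   ]]
```

Call:
servo_tool(deltas=[[0, -2, -0.6, 15, 0, 0, 0], [0, 0, 0, 25, 0, 0, 0], [0, 0, 0, 20, 0, 0, 0], [0, 0, 0, 15, 0, 0, 0], [0, 0, 0, 8, 0, 0, 0], [0, 0, 0, 3, 0, 0, 0], [0, 0, 0, 1.5, 0, 0, 0], [0, 0, 0, 0, 0, 0, 0], [0, 0, 0, 0, 0, 0, 0]])

```text
clock: 66.18
eef_pos: [0.632, -0.0478, 0.0505]
tcp_rot: [[-0.999, -0.054, 0.001], [-0.054, 0.999, -0.0], [-0.001, -0.0, -1.0]]
force: [-0.1, -0.6, -0.8]
grip_width: -0.0003
```

Lower gently until it touches the plate or nearly so.

Call:
servo_tool(deltas=[[0, 0, 0, 0.7, 0, 0, 0], [0, 0, 0, 0.7, 0, 0, 0], [0, 0, 0, 0.6, 0, 0, 0], [0, 0, 0, 0, 0, 0, 0]])

```text
clock: 66.68
eef_pos: [0.6316, -0.0477, 0.0479]
tcp_rot: [[-0.999, -0.054, -0.0], [-0.054, 0.999, 0.0], [0.0, 0.0, -1.0]]
force: [-0.4, -0.3, -0.3]
grip_width: -0.0002
```

Call:
servo_tool(deltas=[[0, 0, 2, 0, 0, 0, 0], [0, 0, 2, 0, 0, 0, 0], [0, 0, 1, 0, 0, 0, 0], [0, 0, 1, 0, 0, 0, 0], [0, 0, 1, 0, 0, 0, 0], [0, 0, 0.5, 0, 0, 0, 0], [0, 0, 0.5, 0, 0, 0, 0], [0, 0, 0.5, 0, 0, 0, 0], [0, 0, 0, 0, 0, 0, 0]])

```text
clock: 67.8
eef_pos: [0.6312, -0.0392, 0.048]
tcp_rot: [[-0.999, -0.054, -0.0], [-0.054, 0.999, 0.0], [0.0, 0.0, -1.0]]
force: [-0.3, -0.8, -0.7]
grip_width: -0.0
```

Call:
servo_tool(deltas=[[0, 0, 0.5, 0, 0, 0, 0], [0, 0, 0.5, 0, 0, 0, 0], [0, 0, 0.5, 0, 0, 0, 0], [0, 0, 0.5, 0, 0, 0, 0], [0, 0, 0, 0, 0, 0, 0]])

```text
clock: 68.42
eef_pos: [0.6312, -0.0377, 0.048]
tcp_rot: [[-0.999, -0.054, 0.0], [-0.054, 0.999, -0.001], [-0.0, -0.001, -1.0]]
force: [-0.1, -3.5, -0.2]
grip_width: -0.0003
```

Call:
servo_tool(deltas=[[0, 0, 0.5, 0, 0, 0, 0], [0, 0, 0.5, 0, 0, 0, 0], [0, 0, 0.5, 0, 0, 0, 0], [0, 0, 0.5, 0, 0, 0, 0], [0, 0, 0.5, 0, 0, 0, 0], [0, 0, 0, 0, 0, 0, 0]])

```text
clock: 69.18
eef_pos: [0.6314, -0.0365, 0.0484]
tcp_rot: [[-0.999, -0.054, 0.001], [-0.054, 0.999, -0.002], [-0.001, -0.002, -1.0]]
force: [-0.0, -9.3, 0.9]
grip_width: 0.0
```

Call:
servo_tool(deltas=[[0, 0, 0.5, 0, 0, 0, 0], [0, 0, 0.5, 0, 0, 0, 0], [0, 0, 0.5, 0, 0, 0, 0], [0, 0, 0, 0, 0, 0, 0], [0, 0, 0, 0, 0, 0, 0]])

```text
clock: 69.8
eef_pos: [0.6315, -0.0359, 0.0487]
tcp_rot: [[-0.999, -0.054, 0.001], [-0.054, 0.999, -0.004], [-0.001, -0.004, -1.0]]
force: [-1.0, -12.2, 1.5]
grip_width: 0.0
```

Call:
servo_tool(deltas=[[0, 0, 0.5, 0, 0, 0, 0], [0, 0, 0.5, 0, 0, 0, 0], [0, 0, 0.5, 0, 0, 0, 0], [0, 0, 0, 0, 0, 0, 0], [0, 0, 0, 0, 0, 0, 0]])

```text
clock: 70.42
eef_pos: [0.6317, -0.0353, 0.049]
tcp_rot: [[-0.999, -0.054, 0.002], [-0.054, 0.999, -0.005], [-0.002, -0.005, -1.0]]
force: [-1.5, -14.8, 2.8]
grip_width: 0.0001
```

Call:
servo_tool(deltas=[[0, 0, 0.5, 0, 0, 0, 0], [0, 0, 0.5, 0, 0, 0, 0], [0, 0, 0, 0, 0, 0, 0], [0, 0, 0, 0, 0, 0, 0]])

```text
clock: 70.92
eef_pos: [0.6317, -0.035, 0.0491]
tcp_rot: [[-0.999, -0.054, 0.002], [-0.054, 0.999, -0.006], [-0.002, -0.006, -1.0]]
force: [-1.6, -16.8, 2.8]
grip_width: 0.0001
```

Call:
servo_tool(deltas=[[0, 0, -3, 0, 0, 0, 0], [0, 0, -5, 0, 0, 0, 0], [0, 0, -6, 0, 0, 0, 0], [0, 0, 0, -15, 0, 0, 0], [0, 0, 0, -30, 0, 0, 0], [0, 0, 0, -40, 0, 0, 0], [0, 10, 0, -20, 0, 0, 0], [0, 40, 0, 0, 0, 0, 0], [0, 50, 0, 0, 0, 0, 0], [0, 50, 0, 0, 0, 0, 0], [0, 30, 0, 0, 0, 0, 0], [0, 0, 0, 0, 0, 0, 0]])

```text
clock: 72.42
eef_pos: [0.4489, -0.0537, 0.153]
tcp_rot: [[-0.999, -0.054, -0.002], [-0.054, 0.999, 0.001], [0.002, 0.001, -1.0]]
force: [0.8, -0.8, -0.0]
grip_width: -0.0001
```

Run:
```python
from h import *
for n in("scene","top"):
    im,D=r.get_image(n); cv2.imwrite(f"pics/{n}11.png",im)
a=cv2.resize(cv2.imread("pics/scene11.png")[180:240,255:335],None,fx=9.5,fy=9.5,interpolation=cv2.INTER_LANCZOS4)
b=cv2.resize(cv2.imread("pics/top11.png")[165:220,215:315],None,fx=7.5,fy=7.5,interpolation=cv2.INTER_LANCZOS4)
cv2.imwrite("pics/c11a.png",a);cv2.imwrite("pics/c11b.png",b)
```

```text
(no output)
```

View pics/c11a.png

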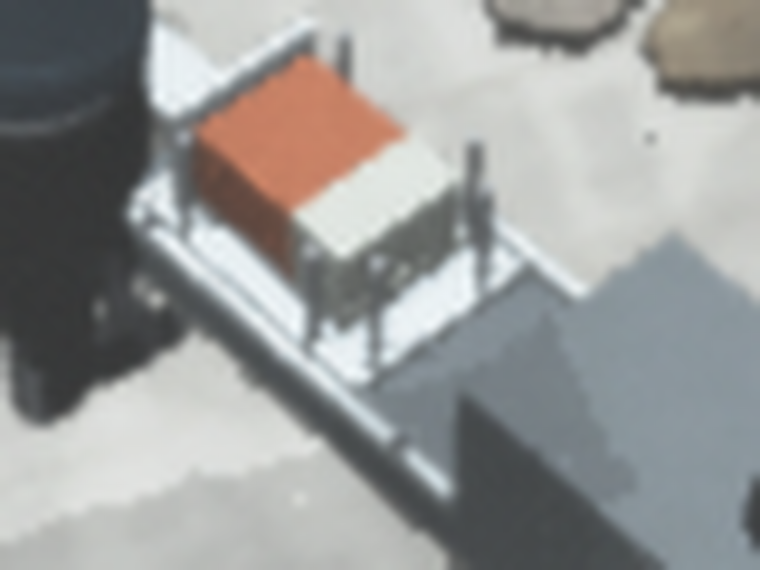

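View pics/c11b.png

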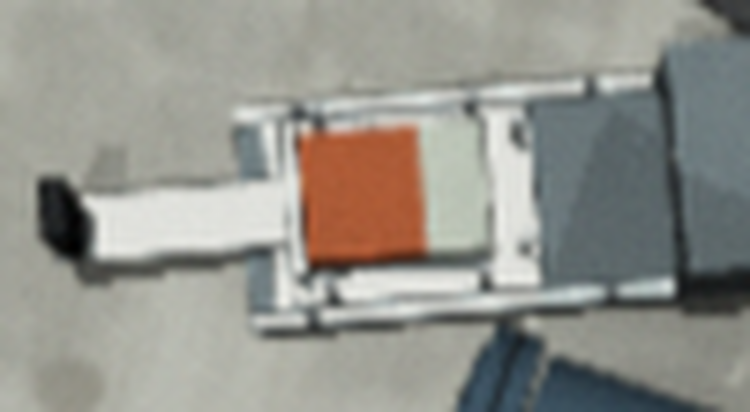

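A faint lit step remains midway up the front face, at crop (365–440, 240–280). I'll tap each tile level separately, with the tool tilted 5° so the fingertips lead.

Call:
servo_tool(deltas=[[0, -30, 0, 0, 0, 0, 0], [0, -50, 0, 0, 0, 0, 0], [0, -50, 0, 0, 0, 0, 0], [0, -40, 0, 0, 0, 0, 0], [0, -11, 0, 0, 0, 0, 0], [0, 0, 0, 0, -5, 0, 0], [0, 0, 0, 0, 0, 0, 0], [0, 0, 0, 0, 0, 0, 0]])

```text
clock: 73.53
eef_pos: [0.632, -0.0448, 0.1529]
tcp_rot: [[-0.999, -0.053, -0.005], [-0.054, 0.995, 0.086], [0.001, 0.086, -0.996]]
force: [-0.1, -0.4, -0.8]
grip_width: 0.0001
```

Run:
```python
from h import *
u=np.array([.0534,-.9986]);v=np.array([.9986,.0534]);M=np.array([638.7,-107.2])
print(toolmove([*((M-60*u-3.5*v)/1000),.051],183.06), r.state()['eef_pos'],r.state()['tcp_rot'].round(3))
```

```text
(array([ 1.000e-01, -1.150e+01,  1.012e+02]), 'az', np.float64(0.0), 'yaw now', np.float64(-176.9)) [ 0.63201053 -0.04475533  0.15285609] [[-0.999 -0.053 -0.005]
 [-0.054  0.995  0.086]
 [ 0.001  0.086 -0.996]]
```

Call:
servo_tool(deltas=[[0, 0, -11, 15, 0, 0, 0], [0, 0, 0, 25, 0, 0, 0], [0, 0, 0, 25, 0, 0, 0], [0, 0, 0, 20, 0, 0, 0], [0, 0, 0, 10, 0, 0, 0], [0, 0, 0, 6, 0, 0, 0], [0, 0, 0, 0, 0, 0, 0], [0, 0, 0, 0, 0, 0, 0]])

```text
clock: 74.53
eef_pos: [0.6332, -0.047, 0.0522]
tcp_rot: [[-0.999, -0.054, -0.003], [-0.054, 0.995, 0.087], [-0.001, 0.087, -0.996]]
force: [0.0, 0.6, 1.1]
grip_width: 0.0
```

Call:
servo_tool(deltas=[[0, 0, 3, 0.3, 0, 0, 0], [0, 0, 2, 0.2, 0, 0, 0], [0, 0, 1, 0.1, 0, 0, 0], [0, 0, 1, 0.1, 0, 0, 0], [0, 0, 0.5, 0, 0, 0, 0], [0, 0, 0.5, 0, 0, 0, 0], [0, 0, 0, 0, 0, 0, 0]])

```text
clock: 75.4
eef_pos: [0.6322, -0.0388, 0.0514]
tcp_rot: [[-0.999, -0.054, -0.005], [-0.054, 0.995, 0.087], [0.0, 0.087, -0.996]]
force: [0.7, -0.1, 0.4]
grip_width: -0.0003
```

Call:
servo_tool(deltas=[[0, 0, 0.5, 0, 0, 0, 0], [0, 0, 0.5, 0, 0, 0, 0], [0, 0, 0.5, 0, 0, 0, 0], [0, 0, 0.5, 0, 0, 0, 0], [0, 0, 0, 0, 0, 0, 0]])

```text
clock: 76.03
eef_pos: [0.6321, -0.0367, 0.0516]
tcp_rot: [[-0.999, -0.054, -0.005], [-0.054, 0.995, 0.087], [0.0, 0.087, -0.996]]
force: [-0.3, -1.3, -0.3]
grip_width: 0.0002
```

Call:
servo_tool(deltas=[[0, 0, 0.5, 0, 0, 0, 0], [0, 0, 0.5, 0, 0, 0, 0], [0, 0, 0.5, 0, 0, 0, 0], [0, 0, 0, 0, 0, 0, 0]])

```text
clock: 76.53
eef_pos: [0.632, -0.0353, 0.0517]
tcp_rot: [[-0.999, -0.054, -0.005], [-0.054, 0.995, 0.087], [0.0, 0.087, -0.996]]
force: [-0.0, -0.4, 0.7]
grip_width: 0.0003
```

Call:
servo_tool(deltas=[[0, 0, 0.5, 0, 0, 0, 0], [0, 0, 0.5, 0, 0, 0, 0], [0, 0, 0.5, 0, 0, 0, 0], [0, 0, 0, 0, 0, 0, 0]])

```text
clock: 77.03
eef_pos: [0.632, -0.0346, 0.0518]
tcp_rot: [[-0.999, -0.054, -0.005], [-0.054, 0.995, 0.086], [-0.0, 0.086, -0.996]]
force: [-0.2, -5.6, -1.2]
grip_width: 0.0003
```

Call:
servo_tool(deltas=[[0, 0, 0.7, 0, 0, 0, 0], [0, 0, 0.7, 0, 0, 0, 0], [0, 0, 0.6, 0, 0, 0, 0], [0, 0, 0, 0, 0, 0, 0]])

```text
clock: 77.53
eef_pos: [0.632, -0.0344, 0.0521]
tcp_rot: [[-0.999, -0.054, -0.004], [-0.054, 0.995, 0.083], [-0.0, 0.084, -0.997]]
force: [-2.3, -9.9, -1.4]
grip_width: 0.0
```

Call:
servo_tool(deltas=[[0, 0, 0.7, 0, 0, 0, 0], [0, 0, 0.7, 0, 0, 0, 0], [0, 0, 0.6, 0, 0, 0, 0], [0, 0, 0, 0, 0, 0, 0]])

```text
clock: 78.03
eef_pos: [0.6321, -0.0341, 0.0526]
tcp_rot: [[-0.999, -0.054, -0.004], [-0.054, 0.995, 0.081], [-0.001, 0.081, -0.997]]
force: [-1.6, -16.0, 0.1]
grip_width: 0.0002
```

Call:
servo_tool(deltas=[[0, 0, -3, 0, 0, 0, 0], [0, 0, -3, 0, 0, 0, 0], [0, 0, 0.9, -10, 0, 0, 0], [0, 0, 1, 0, 0, 0, 0], [0, 0, 1, 0, 0, 0, 0], [0, 0, 0.5, 0, 0, 0, 0], [0, 0, 0.5, 0, 0, 0, 0], [0, 0, 0.5, 0, 0, 0, 0], [0, 0, 0.5, 0, 0, 0, 0], [0, 0, 0, 0, 0, 0, 0]])

```text
clock: 79.28
eef_pos: [0.6329, -0.0345, 0.0631]
tcp_rot: [[-0.999, -0.054, -0.002], [-0.054, 0.995, 0.083], [-0.003, 0.083, -0.997]]
force: [-0.7, -10.0, 3.5]
grip_width: 0.0001
```

Call:
servo_tool(deltas=[[0, 0, 0.5, 0, 0, 0, 0], [0, 0, 0.5, 0, 0, 0, 0], [0, 0, 0.5, 0, 0, 0, 0], [0, 0, 0.5, 0, 0, 0, 0], [0, 0, 0, 0, 0, 0, 0]])

```text
clock: 79.9
eef_pos: [0.6329, -0.0343, 0.0632]
tcp_rot: [[-0.999, -0.054, -0.002], [-0.054, 0.995, 0.08], [-0.003, 0.08, -0.997]]
force: [-0.9, -16.0, 3.8]
grip_width: 0.0
```

Call:
servo_tool(deltas=[[0, 0, -3, 0, 0, 0, 0], [0, 0, -3, 0, 0, 0, 0], [0, 0, 0.9, -10, 0, 0, 0], [0, 0, 1, 0, 0, 0, 0], [0, 0, 1, 0, 0, 0, 0], [0, 0, 1, 0, 0, 0, 0], [0, 0, 1, 0, 0, 0, 0], [0, 0, 1, 0, 0, 0, 0], [0, 0, 1, 0, 0, 0, 0], [0, 0, 0, 0, 0, 0, 0]])

```text
clock: 81.15
eef_pos: [0.6326, -0.0341, 0.0732]
tcp_rot: [[-0.999, -0.054, -0.002], [-0.054, 0.995, 0.08], [-0.002, 0.08, -0.997]]
force: [-1.5, -16.5, 3.9]
grip_width: -0.0003
```

Call:
servo_tool(deltas=[[0, 0, -3, 0, 0, 0, 0], [0, 0, -3, 0, 0, 0, 0], [0, 0, 0.9, -10, 0, 0, 0], [0, 0, 1, 0, 0, 0, 0], [0, 0, 1, 0, 0, 0, 0], [0, 0, 1, 0, 0, 0, 0], [0, 0, 1, 0, 0, 0, 0], [0, 0, 1, 0, 0, 0, 0], [0, 0, 0, 0, 0, 0, 0]])

```text
clock: 82.28
eef_pos: [0.6317, -0.0307, 0.0822]
tcp_rot: [[-0.999, -0.054, -0.005], [-0.054, 0.995, 0.087], [0.0, 0.087, -0.996]]
force: [-0.2, 0.9, 0.3]
grip_width: 0.0002
```

The fourth level met no resistance, because the fingertip backs taper and the tap passed over the stack top. Levels 2–4 came out flush, at −34.1, −34.3 and −34.1 mm. For the bottom tile I'll squeeze lower with the pads and draw the stack gently against the back plate.

Call:
servo_tool(deltas=[[0, 0, -6, -2, 0, 0, 0], [0, 0, -6, -10, 0, 0, 0], [0, 0, 0, -25, 0, 0, 0], [0, 0, 0, -30, 5, 0, 0], [0.5, 0, 0, 0, 0, 0, 8], [1, 0, 0, 0, 0, 0, 10], [1, 0, 0, 0, 0, 0, 10], [1, 0, 0, 0, 0, 0, 10], [1, 0, 0, 0, 0, 0, 10], [1, 0, 0, 0, 0, 0, 10], [1, 0, 0, 0, 0, 0, 10], [1, 0, 0, 0, 0, 0, 10], [1, 0, 0, 0, 0, 0, 8], [1, 0, 0, 0, 0, 0, 4], [1, 0, 0, 0, 0, 0, 0], [1, 0, 0, 0, 0, 0, 0]])

```text
clock: 84.28
eef_pos: [0.6329, -0.0489, 0.1484]
tcp_rot: [[-0.055, 0.998, 0.001], [0.998, 0.055, -0.0], [-0.0, 0.0, -1.0]]
force: [-0.4, 0.6, 0.6]
grip_width: 0.0856
```

Run:
```python
from h import *
u=np.array([.0534,-.9986]);v=np.array([.9986,.0534]);M=np.array([638.7,-107.2])
print(toolmove([*((M-125*u-4.2*v)/1000),.10],93.06), r.state()['eef_pos'],r.state()['tcp_rot'].round(3))
```

```text
(array([66.5, -1.4, 48.3]), 'az', np.float64(0.1), 'yaw now', np.float64(93.2)) [ 0.63285855 -0.04890407  0.14836059] [[-0.055  0.998  0.001]
 [ 0.998  0.055 -0.   ]
 [-0.     0.    -1.   ]]
```

Call:
servo_tool(deltas=[[1, 15, -1.4, 0, 0, 0, 0], [1, 25, 0, 0, 0, 0, 0], [1, 18, 0, 5, 0, 0, 0], [1, 8.5, 0, 15, 0, 0, 0], [1, 0, 0, 20, 0, 0, 0], [1, 0, 0, 20, 0, 0, 0], [1, 0, 0, 15, 0, 0, 0], [1, 0, 0, 12, 0, 0, 0], [1, 0, 0, 9, 0, 0, 0], [1, 0, 0, 5, 0, 0, 0], [1, 0, 0, 0, 0, 0, 0], [1, 0, 0, 0, 0, 0, 0]])

```text
clock: 85.78
eef_pos: [0.6281, 0.0177, 0.0475]
tcp_rot: [[-0.054, 0.999, 0.001], [0.999, 0.054, -0.0], [-0.0, 0.001, -1.0]]
force: [-0.4, -0.2, -0.3]
grip_width: 0.0852
```

Call:
servo_tool(deltas=[[0.8, 0, 0, 0, 0, 0, 0], [0.7, 0, 0, 0, 0, 0, 0], [0.6, 0, 0, 0, 0, 0, 0], [0.6, 0, 0, 0, 0, 0, 0], [0.6, 0, 0, 0, 0, 0, 0], [0.6, 0, 0, 0, 0, 0, 0]], grip_force=20)

```text
clock: 86.52
eef_pos: [0.6284, 0.0177, 0.0476]
tcp_rot: [[-0.054, 0.999, 0.002], [0.999, 0.054, -0.0], [-0.0, 0.002, -1.0]]
force: [1.5, -1.1, 5.6]
grip_width: 0.0598
```

Call:
servo_tool(deltas=[[0.6, 0.7, 0, 0, 0, 0, 0], [0.6, 0.7, 0, 0, 0, 0, 0], [0.6, 0.6, 0, 0, 0, 0, 0], [0.6, 0, 0, 0, 0, 0, 0]])

```text
clock: 87.02
eef_pos: [0.6284, 0.0178, 0.0476]
tcp_rot: [[-0.054, 0.999, 0.002], [0.999, 0.054, -0.003], [-0.003, 0.002, -1.0]]
force: [1.4, -5.4, 5.0]
grip_width: 0.0594
```

Call:
servo_tool(deltas=[[0.6, 0.7, 0, 0, 0, 0, 0], [0.6, 0.7, 0, 0, 0, 0, 0], [0.6, 0.6, 0, 0, 0, 0, 0], [0.6, 0, 0, 0, 0, 0, 0]])

```text
clock: 87.52
eef_pos: [0.6284, 0.0179, 0.0477]
tcp_rot: [[-0.054, 0.999, 0.002], [0.999, 0.054, -0.005], [-0.005, 0.002, -1.0]]
force: [0.9, -12.9, 5.5]
grip_width: 0.0599
```

Call:
servo_tool(deltas=[[0.6, -3.8, 0, 0, 0, 0, 0], [0.75, 0, 0, 0, 0, 0, 0], [0.75, 0, 0, 1.5, 0, 0, 0], [0.75, 0, 0, 1.5, 0, 0, 0], [0.7, 0, 0, 0, 0, 0, 0], [0.6, 0, 0, 0, 0, 0, 0], [0.6, 0, 0, 0, 0, 0, 0], [0.6, 0, 0, 0, 0, 0, 0], [0.6, 0, 0, 0, 0, 0, 0]])

```text
clock: 88.65
eef_pos: [0.6273, 0.018, 0.0437]
tcp_rot: [[-0.054, 0.999, -0.001], [0.999, 0.054, 0.0], [0.0, -0.001, -1.0]]
force: [-0.6, 1.0, -3.0]
grip_width: 0.0594
```

Call:
servo_tool(deltas=[[0.6, 0.7, 0, 0, 0, 0, 0], [0.6, 0.7, 0, 0, 0, 0, 0], [0.6, 0.6, 0, 0, 0, 0, 0], [0.6, 0.7, 0, 0, 0, 0, 0], [0.6, 0.7, 0, 0, 0, 0, 0], [0.6, 0.6, 0, 0, 0, 0, 0], [0.6, 0, 0, 0, 0, 0, 0]])

```text
clock: 89.52
eef_pos: [0.6276, 0.019, 0.0443]
tcp_rot: [[-0.055, 0.998, -0.0], [0.998, 0.055, -0.004], [-0.004, -0.0, -1.0]]
force: [-1.4, -11.5, -2.2]
grip_width: 0.0595
```

Call:
servo_tool(deltas=[[0.6, -3, 0, 0, 0, 0, 0], [0.75, 0, 0, 0, 0, 0, 0], [0.9, 0, 0, 0, 0, 0, 0], [0.9, 0, 0, -15, 0, 0, 0], [0.9, 0, 0, -30, 0, 0, 0], [0.9, 0, 0, -40, 0, 0, 0], [0.9, 0, -10, -30, 0, 0, 0], [0.9, 0, -40, 0, 0, 0, 0], [0.9, 0, -50, 0, 0, 0, 0], [0.9, 0, -50, 0, 0, 0, 0], [0.9, 0, -30, 0, 0, 0, 0], [0.9, 0, 0, 0, 0, 0, 0]])

```text
clock: 91.02
eef_pos: [0.4464, 0.0096, 0.1602]
tcp_rot: [[-0.054, 0.999, 0.001], [0.999, 0.054, -0.0], [-0.0, 0.001, -1.0]]
force: [0.4, 0.0, -0.0]
grip_width: 0.0769
```

Run:
```python
from h import *
for n in("scene","top"):
    im,D=r.get_image(n); cv2.imwrite(f"pics/{n}12.png",im)
a=cv2.resize(cv2.imread("pics/scene12.png")[180:240,255:335],None,fx=9.5,fy=9.5,interpolation=cv2.INTER_LANCZOS4)
b=cv2.resize(cv2.imread("pics/top12.png")[165:220,215:315],None,fx=7.5,fy=7.5,interpolation=cv2.INTER_LANCZOS4)
cv2.imwrite("pics/c12a.png",a);cv2.imwrite("pics/c12b.png",b)
```

```text
(no output)
```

View pics/c12a.png

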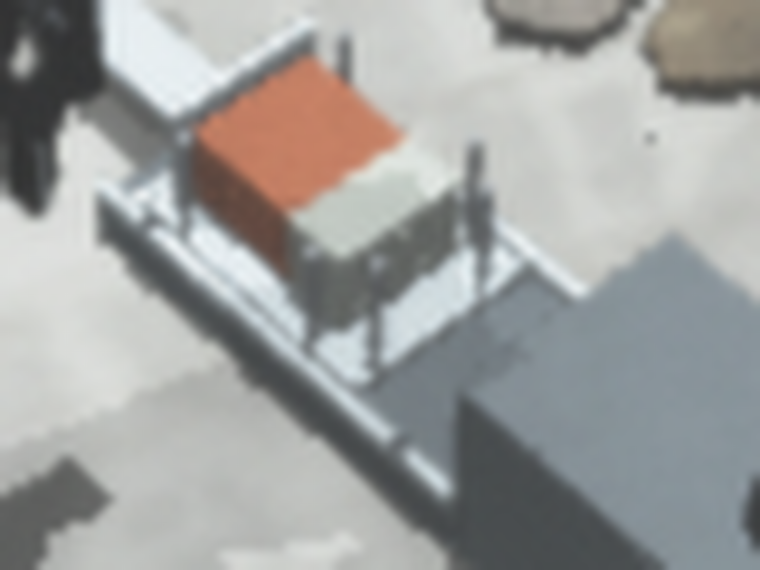

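View pics/c12b.png

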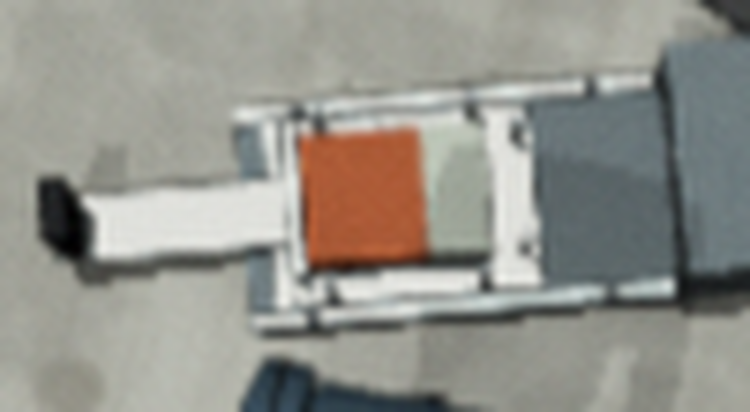

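The front face is now flush with no lit step, and the stack sits against the back plate. Going to the handle.

Run:
```python
from h import *
print(toolmove([.6205,.1707,.16],93.06), r.state()['eef_pos'])
```

```text
(array([152. , 179.9,   0.8]), 'az', np.float64(0.0), 'yaw now', np.float64(93.1)) [0.44912997 0.0091539  0.1602991 ]
```

Call:
servo_tool(deltas=[[0.9, 20, 10, 0, 0, 0, 0], [0.9, 40, 20, 0, 0, 0, 0], [0.9, 40, 30, 0, 0, 0, 0], [0.9, 30, 35, 0, 0, 0, 0], [0.9, 15, 35, 0, 0, 0, 0], [0.9, 7, 30, 0, 0, 0, 0], [0.9, 0, 17, 0, 0, 0, 0], [0.9, 0, 0, 0, 0, 0, 0], [0.9, 0, 0, 0, 0, 0, 0]])

```text
clock: 92.25
eef_pos: [0.6162, 0.1708, 0.1586]
tcp_rot: [[-0.054, 0.999, -0.001], [0.999, 0.054, -0.0], [0.0, -0.001, -1.0]]
force: [-1.3, 0.1, -0.8]
grip_width: 0.077
```

Run:
```python
from h import *
print(toolmove([.6205,.1707,.094],93.06), r.state()['eef_pos'])
```

```text
(array([-0.3,  4.4, 64.6]), 'az', np.float64(0.1), 'yaw now', np.float64(93.1)) [0.61616339 0.17076265 0.15858171]
```

Call:
servo_tool(deltas=[[0.9, 0, 3, 15, 0, 0, 0], [0.9, 0, 0, 20, 0, 0, 0], [0.9, 0, 0, 15, 0, 0, 0], [0.9, 0, 0, 10, 0, 0, 0], [0.9, 0, 0, 4, 0, 0, 0], [0.9, 0, 0, 0, 0, 0, 0]])

```text
clock: 93.0
eef_pos: [0.6195, 0.1708, 0.095]
tcp_rot: [[-0.054, 0.999, 0.0], [0.999, 0.054, -0.0], [-0.0, 0.0, -1.0]]
force: [-0.2, -0.2, -0.2]
grip_width: 0.0768
```

Call:
servo_tool(deltas=[[0.6, 0, 0, 0, 0, 0, 0], [0.5, 0, 0, 0, 0, 0, 0], [0.4, 0, 0, 0, 0, 0, 0], [0.3, 0, 0, 0, 0, 0, 0], [0.2, 0, 0, 0, 0, 0, 0], [0.2, 0, 0, 0, 0, 0, 0], [0.2, 0, 0, 0, 0, 0, 0]], grip_force=35)

```text
clock: 93.88
eef_pos: [0.6194, 0.1709, 0.0952]
tcp_rot: [[-0.054, 0.999, 0.0], [0.999, 0.054, 0.0], [0.0, 0.0, -1.0]]
force: [-2.0, 0.8, 4.6]
grip_width: 0.0295
```

Call:
servo_tool(deltas=[[0.2, -2, 0, 0, 0, 0, 0], [0.2, -4, 0, 0, 0, 0, 0], [0.2, -6, 0, 0, 0, 0, 0], [0.2, -6, 0, 0, 0, 0, 0], [0.2, -6, 0, 0, 0, 0, 0], [0.2, -4, 0, 0, 0, 0, 0], [0.2, -2, 0, 0, 0, 0, 0], [0.2, 0, 0, 0, 0, 0, 0]])

```text
clock: 94.88
eef_pos: [0.6216, 0.1418, 0.0954]
tcp_rot: [[-0.054, 0.999, 0.002], [0.999, 0.054, 0.002], [0.002, 0.002, -1.0]]
force: [-0.2, 6.3, 5.2]
grip_width: 0.0294
```

Call:
servo_tool(deltas=[[0.2, -3, 0, 0, 0, 0, 0], [0.2, -6, 0, 0, 0, 0, 0], [0.2, -8, 0, 0, 0, 0, 0], [0.2, -8, 0, 0, 0, 0, 0], [0.2, -8, 0, 0, 0, 0, 0], [0.2, -8, 0, 0, 0, 0, 0], [0.2, -8, 0, 0, 0, 0, 0], [0.2, -6, 0, 0, 0, 0, 0], [0.2, -3, 0, 0, 0, 0, 0], [0.2, 0, 0, 0, 0, 0, 0]])

```text
clock: 96.12
eef_pos: [0.6247, 0.0834, 0.0954]
tcp_rot: [[-0.054, 0.999, 0.001], [0.999, 0.054, 0.001], [0.001, 0.001, -1.0]]
force: [-0.5, 4.1, 5.7]
grip_width: 0.0294
```

Run:
```python
from h import *
im,D=r.get_image("scene"); cv2.imwrite("pics/s13.png",im)
cv2.imwrite("pics/c13.png",cv2.resize(im[150:250,245:345],None,fx=6,fy=6,interpolation=cv2.INTER_CUBIC))
```

```text
(no output)
```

View pics/c13.png

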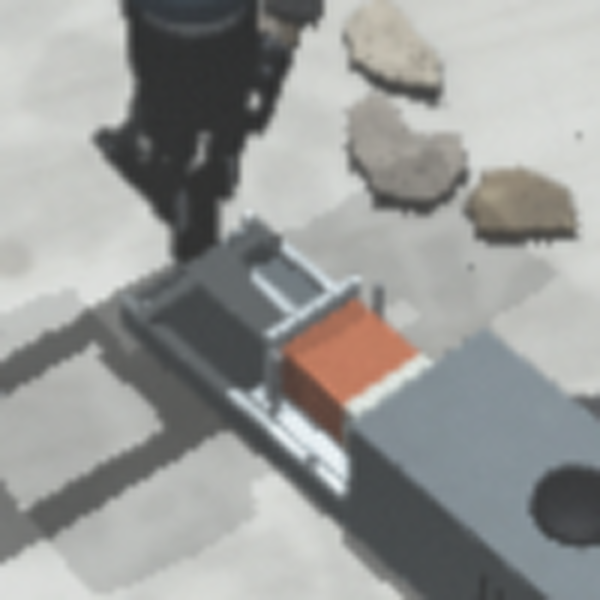

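Call:
servo_tool(deltas=[[0.2, -3, 0, 0, 0, 0, 0], [0.2, -6, 0, 0, 0, 0, 0], [0.2, -8, 0, 0, 0, 0, 0], [0.2, -8, 0, 0, 0, 0, 0], [0.2, -8, 0, 0, 0, 0, 0], [0.2, -6, 0, 0, 0, 0, 0], [0.2, -3, 0, 0, 0, 0, 0], [0.2, 0, 0, 0, 0, 0, 0]])

```text
clock: 97.18
eef_pos: [0.6269, 0.0415, 0.0954]
tcp_rot: [[-0.054, 0.999, 0.001], [0.999, 0.054, 0.001], [0.001, 0.001, -1.0]]
force: [-0.6, 3.5, 6.0]
grip_width: 0.0292
```

Call:
servo_tool(deltas=[[0.2, -3, 0, 0, 0, 0, 0], [0.2, -5, 0, 0, 0, 0, 0], [0.2, -5, 0, 0, 0, 0, 0], [0.2, -5, 0, 0, 0, 0, 0], [0.2, -5, 0, 0, 0, 0, 0], [0.2, -5, 0, 0, 0, 0, 0], [0.2, -5, 0, 0, 0, 0, 0], [0.2, -5, 0, 0, 0, 0, 0], [0.2, -3, 0, 0, 0, 0, 0], [0.2, 0, 0, 0, 0, 0, 0]])

```text
clock: 98.42
eef_pos: [0.6291, 0.0006, 0.0955]
tcp_rot: [[-0.054, 0.999, 0.001], [0.999, 0.054, 0.001], [0.001, 0.001, -1.0]]
force: [-0.4, 5.3, 6.4]
grip_width: 0.0294
```

Call:
servo_tool(deltas=[[0.2, -2, 0, 0, 0, 0, 0], [0.2, -2, 0, 0, 0, 0, 0], [0.2, -2, 0, 0, 0, 0, 0], [0.2, -2, 0, 0, 0, 0, 0], [0.2, -2, 0, 0, 0, 0, 0], [0.2, -2, 0, 0, 0, 0, 0], [0.2, 0, 0, 0, 0, 0, 0]])

```text
clock: 99.3
eef_pos: [0.6298, -0.0108, 0.0956]
tcp_rot: [[-0.054, 0.999, 0.001], [0.999, 0.054, 0.002], [0.002, 0.001, -1.0]]
force: [-0.0, 6.1, 7.1]
grip_width: 0.0291
```

Call:
servo_tool(deltas=[[0.2, -1, 0, 0, 0, 0, 0], [0.2, -1, 0, 0, 0, 0, 0], [0.2, -1, 0, 0, 0, 0, 0], [0.2, 0, 0, 0, 0, 0, 0]])

```text
clock: 99.8
eef_pos: [0.6298, -0.0139, 0.0953]
tcp_rot: [[-0.054, 0.999, 0.001], [0.999, 0.054, 0.001], [0.001, 0.001, -1.0]]
force: [0.0, 5.9, 6.3]
grip_width: 0.029
```

Call:
servo_tool(deltas=[[0.2, -1, 0, 0, 0, 0, 0], [0.2, -1, 0, 0, 0, 0, 0], [0.2, -1, 0, 0, 0, 0, 0], [0.2, 0, 0, 0, 0, 0, 0]])

```text
clock: 100.3
eef_pos: [0.6299, -0.0168, 0.0953]
tcp_rot: [[-0.054, 0.999, 0.001], [0.999, 0.054, 0.001], [0.001, 0.001, -1.0]]
force: [-0.2, 6.2, 6.5]
grip_width: 0.0294
```

Call:
servo_tool(deltas=[[0.2, -1, 0, 0, 0, 0, 0], [0.2, -1, 0, 0, 0, 0, 0], [0.2, 0, 0, 0, 0, 0, 0]])

```text
clock: 100.68
eef_pos: [0.63, -0.0188, 0.0953]
tcp_rot: [[-0.054, 0.999, 0.001], [0.999, 0.054, 0.002], [0.001, 0.001, -1.0]]
force: [0.1, 6.3, 4.9]
grip_width: 0.0293
```

Call:
servo_tool(deltas=[[0.2, -1, 0, 0, 0, 0, 0], [0.2, -1, 0, 0, 0, 0, 0], [0.2, 0, 0, 0, 0, 0, 0]])

```text
clock: 101.05
eef_pos: [0.6301, -0.0208, 0.0953]
tcp_rot: [[-0.054, 0.999, 0.001], [0.999, 0.054, 0.002], [0.001, 0.001, -1.0]]
force: [-1.0, 6.1, 5.3]
grip_width: 0.0292
```

Run:
```python
from h import *
s=r.state(); print(s['force'],s['moment'],s['eef_pos'])
```

```text
[-0.96164886  6.12126832  5.30815615] [ 0.96543644  0.12380416 -0.0371263 ] [ 0.63012788 -0.02078601  0.09534327]
```

Call:
servo_tool(deltas=[[0.2, -1, 0, 0, 0, 0, 0], [0.2, -1, 0, 0, 0, 0, 0], [0.2, 0, 0, 0, 0, 0, 0]])

```text
clock: 101.42
eef_pos: [0.6302, -0.0227, 0.0954]
tcp_rot: [[-0.054, 0.999, 0.001], [0.999, 0.054, 0.002], [0.002, 0.001, -1.0]]
force: [0.2, 6.9, 5.5]
grip_width: 0.0296
```

Call:
servo_tool(deltas=[[0.2, -1, 0, 0, 0, 0, 0], [0.2, -1, 0, 0, 0, 0, 0], [0.2, 0, 0, 0, 0, 0, 0]])

```text
clock: 101.8
eef_pos: [0.6304, -0.0247, 0.0954]
tcp_rot: [[-0.054, 0.999, 0.001], [0.999, 0.054, 0.002], [0.002, 0.001, -1.0]]
force: [0.4, 5.7, 6.3]
grip_width: 0.0295
```

Call:
servo_tool(deltas=[[0.2, -1, 0, 0, 0, 0, 0], [0.2, -1, 0, 0, 0, 0, 0], [0.2, 0, 0, 0, 0, 0, 0]])

```text
clock: 102.18
eef_pos: [0.6304, -0.0267, 0.0954]
tcp_rot: [[-0.054, 0.999, 0.001], [0.999, 0.054, 0.002], [0.002, 0.001, -1.0]]
force: [0.6, 7.4, 6.3]
grip_width: 0.0296
```

Call:
servo_tool(deltas=[[0.2, -1, 0, 0, 0, 0, 0], [0.2, -1, 0, 0, 0, 0, 0], [0.2, 0, 0, 0, 0, 0, 0]])

```text
clock: 102.55
eef_pos: [0.6306, -0.0287, 0.0955]
tcp_rot: [[-0.054, 0.999, 0.001], [0.999, 0.054, 0.002], [0.002, 0.001, -1.0]]
force: [-0.7, 6.6, 6.3]
grip_width: 0.0291
```

Call:
servo_tool(deltas=[[0.2, -1, 0, 0, 0, 0, 0], [0.2, -1, 0, 0, 0, 0, 0], [0.2, 0, 0, 0, 0, 0, 0]])

```text
clock: 102.92
eef_pos: [0.6307, -0.0307, 0.0955]
tcp_rot: [[-0.054, 0.999, 0.001], [0.999, 0.054, 0.002], [0.002, 0.001, -1.0]]
force: [0.2, 5.6, 6.1]
grip_width: 0.0295
```

Call:
servo_tool(deltas=[[0.2, -1, 0, 0, 0, 0, 0], [0.2, -1, 0, 0, 0, 0, 0], [0.2, 0, 0, 0, 0, 0, 0]])

```text
clock: 103.3
eef_pos: [0.6308, -0.0327, 0.0955]
tcp_rot: [[-0.054, 0.999, 0.001], [0.999, 0.054, 0.002], [0.002, 0.001, -1.0]]
force: [-1.1, 5.8, 6.9]
grip_width: 0.0291
```

Call:
servo_tool(deltas=[[0.2, -1, 0, 0, 0, 0, 0], [0.2, -1, 0, 0, 0, 0, 0], [0.2, 0, 0, 0, 0, 0, 0]])

```text
clock: 103.68
eef_pos: [0.6309, -0.0346, 0.0955]
tcp_rot: [[-0.054, 0.999, 0.001], [0.999, 0.054, 0.002], [0.002, 0.001, -1.0]]
force: [-0.8, 7.0, 7.5]
grip_width: 0.0292
```

Call:
servo_tool(deltas=[[0.2, -1, 0, 0, 0, 0, 0], [0.2, -1, 0, 0, 0, 0, 0], [0.2, 0, 0, 0, 0, 0, 0]])

```text
clock: 104.05
eef_pos: [0.631, -0.0366, 0.0955]
tcp_rot: [[-0.054, 0.999, 0.001], [0.999, 0.054, 0.002], [0.002, 0.001, -1.0]]
force: [-0.2, 6.7, 7.5]
grip_width: 0.029
```

Call:
servo_tool(deltas=[[0.2, -1, 0, 0, 0, 0, 0], [0.2, -1, 0, 0, 0, 0, 0], [0.2, 0, 0, 0, 0, 0, 0]])

```text
clock: 104.42
eef_pos: [0.6306, -0.0406, 0.0943]
tcp_rot: [[-0.055, 0.998, -0.001], [0.998, 0.055, -0.002], [-0.002, -0.001, -1.0]]
force: [-0.3, 0.7, -4.0]
grip_width: 0.0293
```

The track force dropped from 6.7 to 0.7 N and Fz swung from +7.5 to −4 N, so the plate's rear has cleared the recess's near edge. Now lowering the handle gently.

Call:
servo_tool(deltas=[[0.2, -0.5, 0, 0, 0, 0, 0], [0.2, 0, 0, 1, 0, 0, 0], [0.2, 0, 0, 1, 0, 0, 0], [0.2, 0, 0, 1, 0, 0, 0], [0.2, 0, 0, 0, 0, 0, 0]])

```text
clock: 105.05
eef_pos: [0.6308, -0.0401, 0.092]
tcp_rot: [[-0.054, 0.999, -0.0], [0.999, 0.054, 0.0], [0.0, -0.0, -1.0]]
force: [0.5, 3.6, 0.5]
grip_width: 0.0295
```

Call:
servo_tool(deltas=[[0.2, 0, 0, 1, 0, 0, 0], [0.2, 0, 0, 1, 0, 0, 0], [0.2, 0, 0, 1, 0, 0, 0], [0.2, 0, 0, 0, 0, 0, 0]])

```text
clock: 105.55
eef_pos: [0.6309, -0.0404, 0.0889]
tcp_rot: [[-0.054, 0.999, 0.0], [0.999, 0.054, -0.0], [-0.0, 0.0, -1.0]]
force: [0.2, 3.5, 1.2]
grip_width: 0.0294
```

Call:
servo_tool(deltas=[[0.2, 0, 0, 0.7, 0, 0, 0], [0.2, 0, 0, 0.7, 0, 0, 0], [0.2, 0, 0, 0, 0, 0, 0]])

```text
clock: 105.92
eef_pos: [0.6309, -0.0404, 0.0876]
tcp_rot: [[-0.054, 0.999, 0.0], [0.999, 0.054, -0.0], [-0.0, 0.0, -1.0]]
force: [-0.5, 3.9, 0.3]
grip_width: 0.0294
```

Call:
servo_tool(deltas=[[0.2, 0, 0, 0.5, 0, 0, 0], [0.2, 0, 0, 0, 0, 0, 0]])

```text
clock: 106.18
eef_pos: [0.631, -0.0404, 0.0875]
tcp_rot: [[-0.054, 0.999, 0.0], [0.999, 0.054, -0.0], [-0.0, 0.0, -1.0]]
force: [-0.7, 3.7, 5.8]
grip_width: 0.0294
```

Run:
```python
from h import *
s=r.state(); print(s['force'],s['moment'],s['eef_pos'])
im,D=r.get_image("scene"); cv2.imwrite("pics/s14.png",im)
cv2.imwrite("pics/c14.png",cv2.resize(im[150:260,245:355],None,fx=5.4,fy=5.4,interpolation=cv2.INTER_CUBIC))
```

```text
[-0.71885071  3.701289    5.76098666] [3.12885362e-01 1.88634344e-01 3.53186583e-05] [ 0.63098448 -0.04042879  0.08752858]
```

View pics/c14.png

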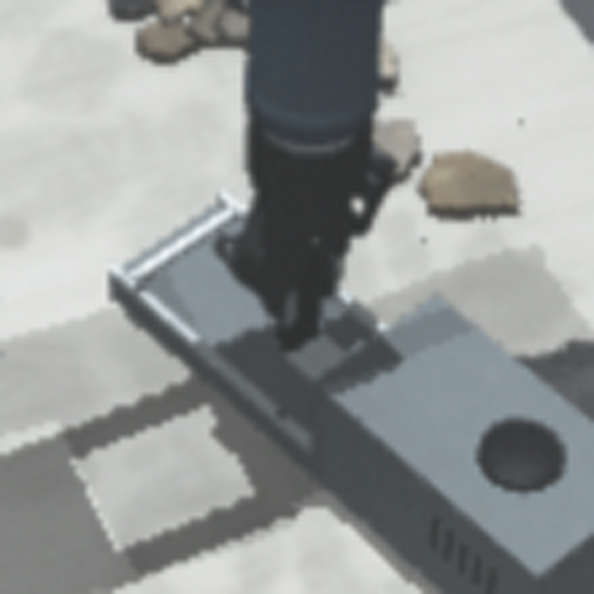

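Handle lowered exactly 8 mm (0.0955 → 0.0875) and contact came back. Releasing.

Call:
servo_tool(deltas=[[0.3, 0, 0, 0, 0, 0, 0], [0.45, 0, 0, 0, 0, 0, 0], [0.6, 0, 0, 0, 0, 0, 0], [0.8, 0, 0, 0, 0, 0, 0], [0.9, 0, 0, 0, 0, 0, 0], [0.9, 0, 0, -10, 0, 0, 0], [0.9, 0, 0, -25, 0, 0, 0], [0.9, 0, 0, -40, 0, 0, 0], [0.9, 0, -20, -30, 0, 0, 0], [0.9, 0, -50, 0, 0, 0, 0], [0.9, 20, -50, 0, 0, 0, 0], [0.9, 40, -50, 0, 0, 0, 0], [0.9, 40, -40, 0, 0, 0, 0], [0.9, 40, -10, 0, 0, 0, 0], [0.9, 30, 0, 0, 0, 0, 0], [0.9, 0, 0, 0, 0, 0, 0]])

```text
clock: 108.22
eef_pos: [0.403, 0.118, 0.193]
tcp_rot: [[-0.057, 0.998, 0.002], [0.998, 0.057, 0.0], [0.0, 0.002, -1.0]]
force: [0.9, -0.7, -0.4]
grip_width: 0.0768
```

Run:
```python
from h import *
u=np.array([.0534,-.9986]);v=np.array([.9986,.0534]);M=np.array([638.7,-107.2])
print(r.state()['eef_pos'])
for n in("scene","top"):
    im,D=r.get_image(n); cv2.imwrite(f"pics/{n}15.png",im)
    P=depthpts(n,D);d=P[...,:2]*1000-M;s,w,z=d@u,d@v,P[...,2]*1000
    m=(s<-40)&(s>-110)&(abs(w)<30)&(z>80)&(z<115)
    print(n,"handle",m.sum(),np.median(z[m]),np.percentile(s[m],[3,97]),np.percentile(w[m],[3,97]))
    t=(abs(w)<12)&(z>20)&(z<60)
    for a in range(-70,0,10):
        k=t&(s>=a)&(s<a+10); print("  tail z",a,k.sum(),np.median(z[k]) if k.any() else None)
a=cv2.resize(cv2.imread("pics/scene15.png")[180:260,265:355],None,fx=8,fy=7,interpolation=cv2.INTER_CUBIC)
b=cv2.resize(cv2.imread("pics/top15.png")[160:220,230:370],None,fx=5.5,fy=5.5,interpolation=cv2.INTER_CUBIC)
cv2.imwrite("pics/c15a.png",a);cv2.imwrite("pics/c15b.png",b)
```

```text
[0.4030395  0.11801536 0.19298665]
scene handle 49 95.79996183995098 [-74.14682305 -60.18827194] [-22.52230811   6.16113676]
  tail z -70 17 48.06296411343358
  tail z -60 21 34.75382082856893
  tail z -50 13 35.04137900431048
  tail z -40 4 36.620179609636594
  tail z -30 0 None
  tail z -20 0 None
  tail z -10 0 None
top handle 38 98.04702567250555 [-73.11495889 -60.45902391] [-15.35345471  12.80020635]
  tail z -70 0 None
  tail z -60 14 33.771260188831256
  tail z -50 17 34.85499341258769
  tail z -40 19 35.96676915872577
  tail z -30 21 33.53917210190538
  tail z -20 20 34.29090960536773
  tail z -10 18 35.453919262831036
```

View pics/c15a.png

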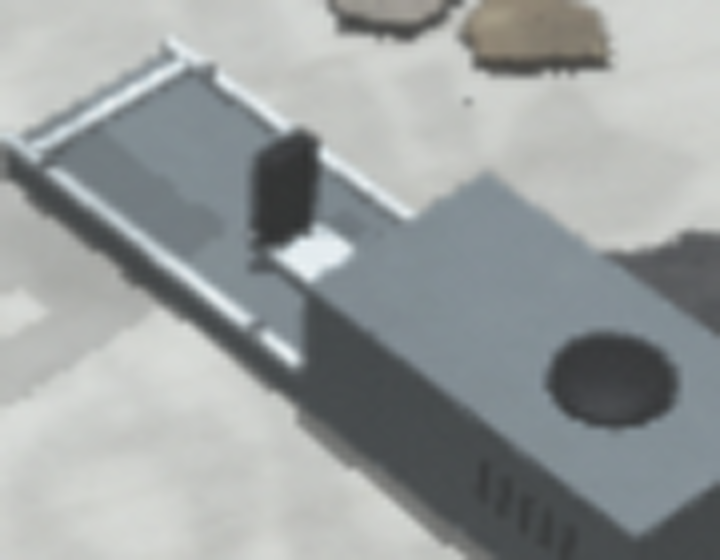

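View pics/c15b.png

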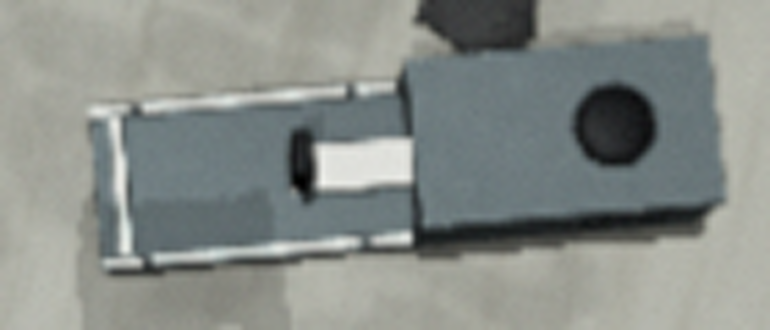

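The handle top reads 98 mm (106 before) and the tail 34 mm and level (42 before), so the sled is fully down and level. Handing in.

Run:
```python
from h import *
print(r.state()['clock'],r.state()['force']); print(r.job_done())
```

```text
108.325 [ 0.03703584  0.41831732 -0.38499943]
the job is handed in; nothing more can be done
None
```

I stacked all four tiles on the sled, tapped the stack square while it was in the open, and pushed the sled into the box. It dropped into the recess, and I handed the job in at 108 s of the 210 s allowed.

**Squaring the stack:**
- The first tap missed the bottom tile, which stuck out about 3 mm. I corrected it with a lower tap and by drawing the stack against the back plate with the pads.
- A later level-by-level tap lined up to 0.2 mm on three levels. A fourth met nothing, probably because it passed over the top of the stack.
- The last pictures in the open showed a flush front face, with the ends against the back plate.

**Seating the sled:**
- I moved the sled holding its handle and felt for the recess. The push force fell from 6.7 to 0.7 N when the plate's rear cleared the near edge.
- I then lowered the handle exactly 8 mm until it rested, and let go.
- After release, the top camera put the handle top at 98 mm (expected 98) and the tail level at about 34 mm (expected 34). The scene camera read the handle about 2 mm lower and the tail about 35 mm.

**Not confirmed:** I couldn't see the stack inside the box, so that it is still square there is inferred from the slow, level lowering.

I moved nothing else on the desk. I saw no knocked tile and no loss of grip.

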